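# Feed the relay rack past the spring gate

## Task

Feed the black relay rack along its chute, past the spring gate, until it is fully home against the end stop: with one fingertip press the long orange paddle beside the chute towards the chute, so that the gate tongue drops below the floor, and keep it pressed while another fingertip pushes the rack by its yellow rear plate over the gate. The gate must not touch the rack, so release the paddle only once the rack is home; the gate must then spring up again behind it. Do not lift the rack, keep the relays in their pockets and leave the other things on the bench alone.

Things in the scene. Friction and masses are not known exactly. Their poses are not given: they have to be found in the camera images.
- chute: Straight metal feed chute, fixed. Origin on the bench (z = 0) under the gate, mid-width; x = feed direction (away from the robot), y to the paddle side. Floor top z = 34 mm, x = -165 to 104 mm. Side walls 5 mm thick, inner faces y = -36 and 36 mm, tops z = 56 mm. Open at the near end and above; end stop's face at x = 104 mm, its top z = 66 mm.
- gate_slot (a point): Point on the chute's floor at chute x = 0, y = 0. Here the gate's orange tongue (8 mm along x, chute y = 4 to 18 mm) stands 7 mm out of a slot in the floor when the gate is shut.
- gate (a joint): Rocker gate on a hinge bar along the chute outside its +y wall (hinge line at chute y = 52, z = 24 mm). 0 = shut: tongue up, paddle leaning 0.40 rad outward. It grows to its stop at 0.40: paddle upright, tongue 7 mm below the floor; from 0.25 the tongue is clear. A spring shuts it: at the paddle's edge about 3 N at first, 5 N fully open.
- paddle_edge (a point): Middle of the orange paddle's rounded top edge (moves with it): a bar of 4 mm radius, 55 mm from the hinge line, along the chute from chute x = -160 to 40 mm at every gate angle. Shut it lies at chute y = 73, z = 75 mm; fully open y = 52, z = 79 mm. Press it from outside, in the chute's -y direction.
- rack: Loose black relay rack, 90 mm along its x, 62 mm wide, 20 mm high, 0.2 to 0.35 kg, on the chute's floor short of the gate. Origin: centre of its underside; x is the feed direction. Four pockets 32 x 16 mm, three hold a relay. At its rear (-x) a yellow push plate 54 mm wide, flush with the rear face, reaches 36 mm above the underside.
- push_plate (a point): Centre of the rear face of the rack's yellow push plate: 45 mm behind the rack's centre, 27 mm above its underside. The face looks to the rack's -x.
- home (a point): Point on the chute's floor where the rack's origin lies when it is fully home against the end stop: chute x = 59 mm, y = 0. The rack's rear face is then 14 mm beyond the middle of the gate.
- relay0: Blue relay 29 x 13 x 26 mm standing loose in a front pocket of the rack, on the pocket floor 4 mm above the rack's underside; origin at the centre of its underside.
- relay1: Blue relay, the same, in the other front pocket.
- relay2: Blue relay, the same, in a rear pocket.
- flux_bottle: Bystander: amber bottle with a white cap, 36 mm across, 92 mm tall; origin under its centre.
- solder_spool: Bystander: white spool, 56 mm across, 36 mm tall; origin under its centre.
- screw_jar: Bystander: white jar with a black lid, 43 mm across, 46 mm tall; origin under its centre.

How it is judged:
By the outcome, as a careful person would: the job done as asked, in the order asked, and still so for the second after the job is handed in, with the robot touching nothing.
It also fails if it takes over 48 s, if anything falls off the work surface, if the arm or the gripper's body presses on something with over 40 N, if the wrist force passes 120 N, or if a joint passes its speed limit or range.

## Robot

A 7-joint arm with a two-finger parallel gripper is mounted at the origin on the work surface; the furniture and walls round the work are solid. World frame = base frame: x ahead of the robot, y to its left, z up, the work surface at z = 0. Lengths are in m, angles in degrees, forces in N, time in s.
With the tool pointing down it reaches from about 0.425 to 1.025 m from the base axis. Payload 9.4 kg.
Tool frame: the origin (TCP) lies midway between the tips of the shut fingers; the grasp point (between the pads) lies 19 mm behind it; z points along the fingers, x is the direction in which the jaws open and shut, and the axes are right-handed (so a half turn about z gives the same grasp; the last joint's range is limited). The gripper opens to 85 mm and grips with 20 to 120 N. Pads are 22 mm wide; open, the fingers measure 114 mm over their backs; the gripper's body (76 mm by 85 mm) begins 54 mm behind the grasp point. The pads swing forward as they close: fully open they stand 13 mm farther back than shut.
Start: joints at [66.022, 34.337, -0.143, 91.639, 0.103, 54.024, -4.572], TCP at [0.243, -0.683, 0.195] pointing down, gripper open.
Joint ranges: [-147.43, 147.43], [-19.82, 112.94], [-74.19, 73.91], [6.32, 146.72], [-59.91, 239.91], [6.04, 106.73], [-150.56, 150.56]. Speed limits (degrees/s): [127.2, 127.2, 172.46, 172.46, 180, 180, 180].

## Interface

Orientations are given as [roll, pitch, yaw] about the fixed x, y, z axes, in that order (R = Rz(yaw) Ry(pitch) Rx(roll)).
In Python, from cell import * gives the robot as it stands.
- The arm moves only by the tool send_rows, never from a script. Its argument "moves" is a list of rows, each an object of numbers: "x", "y", "z": the shift along the world's x, y, z in mm; "rx", "ry", "rz": the turn, a rotation vector about the world's x, y, z in degrees; "grip": the gripper's target within -1 to 1 (fully open at 1, half-way at 0, shut at -1). In form: [{"x": .., "y": .., "z": .., "rx": .., "ry": .., "rz": .., "grip": ..}, ...]. A call has exactly 5 rows; each row is the pose to reach, as a shift and turn from the pose commanded when the call began; what a row does not reach only later rows make up. A row lasts 1/12 s, in which the tool goes at most 41.7 mm and 7.16 degrees, less where a joint would pass 70% of its speed; a pose out of reach is approached as far as the arm can. A call with a gripper value outside its range is refused whole. The fingers move at their own pace and stop on an object; the grip force is fixed at half the most. Time passes only in rows, so rows that repeat a pose let the fingers close, or fill a call up. It gives the time, the measured TCP pose, the force and the opening at its end, in the units of the state.
- read_state(): the state, without advancing time (a new reading comes with each control period).
- grab_frame(name): name is "scene" or "top"; returns the picture (480x640x3 uint8, red, green, blue); there is no depth.
- camera_model(name): a dict with "camera_matrix" (3x3 intrinsics, pixels), "R" (3x3) and "t" (3): a world point X has camera coordinates R X + t. Camera axes: x right, y down, z forward; pixel columns grow to the right and rows downward; lengths in m; the calibration is good to about 2 mm. A picture is of the moment at which its call begins. camera_model takes no time and is no camera call.
- hand_in(): hands the job in, once; it reports no verdict.
The state is a dict: "clock": time; "qpos": joint angles; "joint_vel": joint speeds; "effort": joint torques, N m; "eef_pos": TCP position; "ee_rot": TCP orientation; "contact_force": force on the tool from outside, world axes, zero at the start; "torque": the same for the moment, N m; "opening": finger opening in m.
Only numpy, scipy, OpenCV 4.12 (cv2) and the standard library are available. Lean on these libraries where they do the work, as an engineer would, in place of code of your own. Each camera call takes 0.05 s, during which the arm holds its last target. There are 200 camera calls.

## Working session

There is one attempt and no reset: what is moved stays moved. The work goes in short steps, Python scripts to look and compute and a tool call to move; the robot and the scene stay as the last step left them, time stands still between calls to the robot, and variables do not carry over. Pictures are saved under pics/ and viewed, about 8 in all and at most 12, crops included, and the job is handed in when it is done.

Besides the shell and the picture viewer there is one more tool, called after ">>>" by a JSON object that holds its "name" and its "arguments". send_rows: Moves the arm, as the interface text tells. Its arguments: {"type":"object","properties":{"moves":{"type":"array"}},"required":["moves"]}

```bash
mkdir -p pics; ls; python3 - <<'E'
from cell import *
import cv2,json
for n in("scene","top"):
    cv2.imwrite(f"pics/{n}0.png",grab_frame(n)[:,:,::-1]); c=camera_model(n); print(n,c)
print(read_state())
E
```

```text
pics
scene {'camera_matrix': array([[501.87901615,   0.        , 313.44765338],
       [  0.        , 501.87901615, 246.80162084],
       [  0.        ,   0.        ,   1.        ]]), 'R': array([[ 0.55922389, -0.82888623, -0.01470561],
       [-0.56608687, -0.36884188, -0.73722543],
       [ 0.60565196,  0.42059872, -0.6754868 ]]), 't': array([-0.26865362,  0.41517585,  0.51735212])}
top {'camera_matrix': array([[610.39942644,   0.        , 318.9323348 ],
       [  0.        , 610.39942644, 240.13877262],
       [  0.        ,   0.        ,   1.        ]]), 'R': array([[-2.72110709e-02, -9.99629679e-01,  2.48621130e-04],
       [-9.92543156e-01,  2.69886034e-02, -1.18868412e-01],
       [ 1.18817683e-01, -3.48130400e-03, -9.92909985e-01]]), 't': array([0.06966434, 0.54635076, 1.23354834])}
{'clock': 0.1, 'qpos': array([66.02122862, 34.37929106, -0.14534481, 91.67587933,  0.10479425,
       54.02567053, -4.57285641]), 'joint_vel': array([-0.00787456,  0.04621966,  0.07791012,  0.04005142,  0.07604817,
       -0.0127423 , -0.06822066]), 'effort': array([ 5.97088758e-03, -7.77989888e+01,  1.56986207e+00, -2.58625996e+01,
        1.26429118e-02,  5.49119082e-03,  1.61878899e-05]), 'eef_pos': array([ 0.24282552, -0.68262059,  0.19461448]), 'ee_rot': array([ 1.79990924e+02,  8.02440855e-02, -7.04124596e+01]), 'contact_force': array([0.15221532, 0.38860522, 0.1457579 ]), 'torque': array([0.00261636, 0.0566131 , 0.00643345]), 'opening': 0.08539276589883535}
```

View pics/scene0.png

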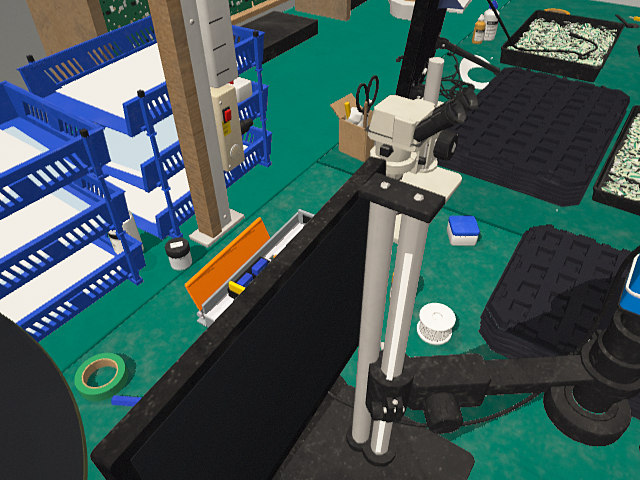

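View pics/top0.png

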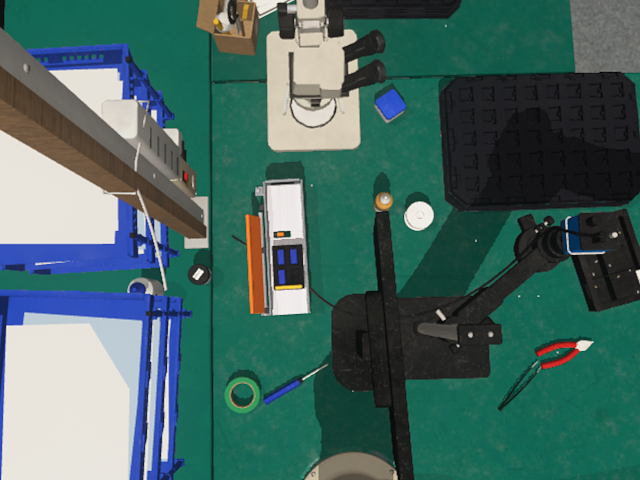

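The scene view shows a tall dark panel between the arm's start and the chute. In the top view the chute spans about (262–308, 180–315), the paddle is at col ~256, and the rack is at about (288, 268). I'll enlarge the chute for measuring.

```bash
cat > h.py <<'E'
from cell import *
import cv2,numpy as np
from scipy.optimize import least_squares
def ray(n,u,v):
    c=camera_model(n);K=np.array(c["camera_matrix"]);R=np.array(c["R"]);t=np.array(c["t"])
    return -R.T@t, R.T@np.linalg.solve(K,[u,v,1])
def at_z(n,u,v,z):
    o,d=ray(n,u,v); return o+d*(z-o[2])/d[2]
def proj(n,X):
    c=camera_model(n);p=np.array(c["camera_matrix"])@(np.array(c["R"])@X+np.array(c["t"])); return p[:2]/p[2]
E
python3 - <<'E'
import cv2
im=cv2.imread("pics/top0.png")
cv2.imwrite("pics/top0c.png",cv2.resize(im[172:322,225:345],None,fx=4,fy=4,interpolation=cv2.INTER_CUBIC))
im=cv2.imread("pics/scene0.png")
cv2.imwrite("pics/scene0c.png",cv2.resize(im[200:335,175:325],None,fx=4,fy=4,interpolation=cv2.INTER_CUBIC))
E
```

```text
(no output)
```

View pics/top0c.png

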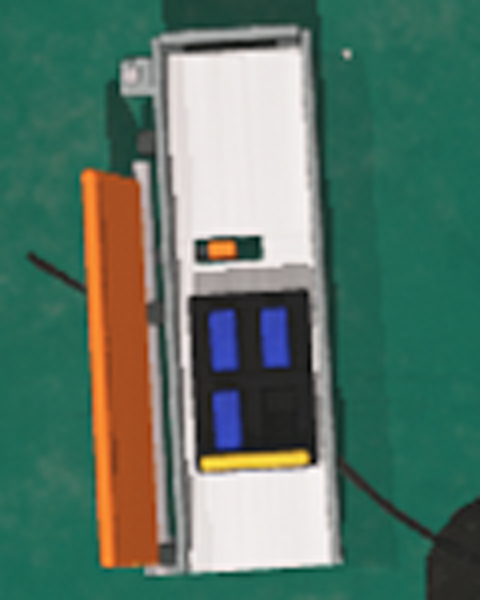

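View pics/scene0c.png

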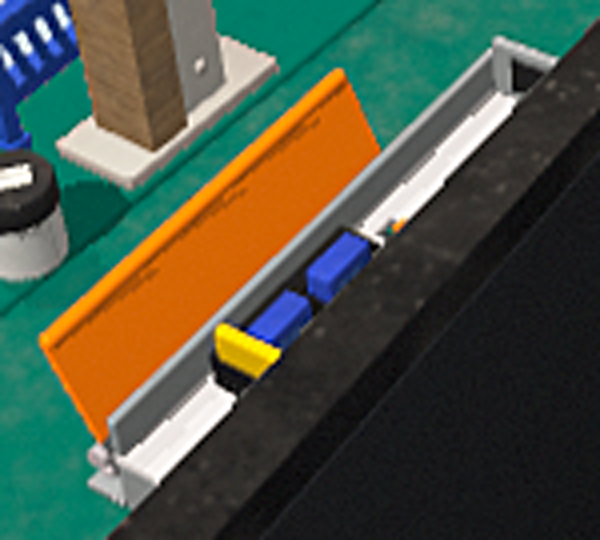

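```bash
python3 - <<'E'
from h import *
P=lambda a,b:(225+a/4-.375,172+b/4-.375)
S=lambda a,b:(175+a/4-.375,200+b/4-.375)
obs=[("top",P(222,249),(0,11,41)),("top",P(102,567),(-160,76,76)),("top",P(83,170),(40,76,76)),("top",P(342,562),(-165,-41,56)),("top",P(300,44),(104,-36,66)),("scene",S(42,338),(-160,73,79)),("scene",S(340,70),(40,73,79))]
def X(p,c):
    a=p[2];x,y,z=np.array(c)/1e3;return np.array([p[0]+np.cos(a)*x-np.sin(a)*y,p[1]+np.sin(a)*x+np.cos(a)*y,z])
f=lambda p:np.concatenate([proj(n,X(p,c))-uv for n,uv,c in obs])
g=at_z("top",*obs[0][1],.041)
r=least_squares(f,[g[0],g[1],0],loss="soft_l1");p=r.x
print("chute",p[:2],np.degrees(p[2]));print(f(p).reshape(-1,2).round(1).tolist())
for q in((201,470),(310,465)):
    w=at_z("top",*P(*q),.07)[:2]-p[:2];a=p[2];print("plate in chute",[np.cos(a)*w[0]+np.sin(a)*w[1],-np.sin(a)*w[0]+np.cos(a)*w[1]],at_z("top",*P(*q),.07))
for c in((-160,73,75),(40,73,75),(-120,0,61),(14,0,61)):print(c,X(p,c))
def tri(a,b):
    o1,d1=ray("scene",*a);o2,d2=ray("top",*b);s=np.linalg.lstsq(np.c_[d1,-d2],o2-o1,rcond=None)[0];print("tri",o1+d1*s[0],o2+d2*s[1])
tri((383,162),(383,212));tri((360,185),(383,212))
tri((214,80),(0,60)) 
for q in((199,273),(196,250),(384,200),(418,215)):print(at_z("top",*q,.046))
for z in(.3,.4,.5):print("panel",z,at_z("top",376,212,z),at_z("top",408,478,z))
for q in((185,250),(208,245),(208,195)):print("post base",at_z("top",*q,.005))
E
```

```text
chute [0.56301292 0.12331179] 1.9308491422611096
[[0.1, -0.2], [0.4, 0.2], [0.4, -0.4], [-0.1, 0.4], [0.1, -2.3], [-1.8, 0.8], [-0.1, -1.1]]
plate in chute [np.float64(-0.11455820051839537), np.float64(0.02593819243850783)] [0.44764582 0.14537541 0.07      ]
plate in chute [np.float64(-0.11538226261381936), np.float64(-0.0284221677471989)] [0.44865381 0.09101815 0.07      ]
(-160, 73, 75) [0.40064415 0.19087942 0.075     ]
(40, 73, 75) [0.6005306  0.19761808 0.075     ]
(-120, 0, 61) [0.44308105 0.1192686  0.061     ]
(14, 0, 61) [0.57700497 0.1237835  0.061     ]
tri [ 0.56238319 -0.0553643   0.30336389] [ 0.5593229  -0.05045991  0.30231807]
tri [ 0.54860691 -0.0320808   0.26744115] [ 0.56422152 -0.05378126  0.27240825]
tri [0.97809298 0.6514535  0.08432508] [0.93143112 0.69942433 0.08915892]
[0.48563043 0.30109972 0.046     ]
[0.53294773 0.30705909 0.046     ]
[ 0.626366   -0.08198816  0.046     ]
[ 0.59307996 -0.15083236  0.046     ]
panel 0.3 [ 0.56001487 -0.03922639  0.3       ] [ 0.13862039 -0.07303152  0.3       ]
panel 0.4 [ 0.54360534 -0.02928286  0.4       ] [ 0.16478761 -0.05967239  0.4       ]
panel 0.5 [ 0.52719581 -0.01933932  0.5       ] [ 0.19095484 -0.04631326  0.5       ]
post base [0.53804195 0.33849162 0.005     ]
post base [0.54736481 0.28979423 0.005     ]
post base [0.6549791  0.28918987 0.005     ]
```

```bash
python3 - <<'E'
from h import *
def tri(a,b):
    o1,d1=ray("scene",*a);o2,d2=ray("top",*b);s=np.linalg.lstsq(np.c_[d1,-d2],o2-o1,rcond=None)[0];print("tri",o1+d1*s[0],o2+d2*s[1])
tri((632,285),(570,235));tri((600,350),(548,240));tri((435,65),(310,5))
print(ray("scene",320,240)[0],ray("top",320,240)[0])
for z in(0,.2,.3):print(at_z("top",570,235,z),at_z("scene",632,285,z))
E
```

```text
tri [ 0.51266594 -0.35131518  0.29567837] [ 0.51361652 -0.35579389  0.29766298]
tri [ 0.51754804 -0.35797024  0.19112985] [ 0.51796501 -0.35954263  0.19177523]
tri [0.9498899  0.04083596 0.26929083] [0.94059373 0.05999991 0.26438307]
[ 0.07192779 -0.28714668  0.651592  ] [0.397605   0.05918765 1.28972899]
[ 0.54842503 -0.48030641  0.        ] [ 0.87881303 -0.40462373  0.        ]
[ 0.52503716 -0.39664635  0.2       ] [ 0.63114724 -0.36856526  0.2       ]
[ 0.51334323 -0.35481631  0.3       ] [ 0.50731435 -0.35053603  0.3       ]
```

>>> {"name": "send_rows", "arguments": {"moves": [{"z": 40},{"z": 80},{"z": 120},{"z": 160},{"z": 200}]}}

```text
invalid input
```

>>> {"name": "send_rows", "arguments": {"moves": [{"x": 10,"y": 0,"z": 40,"rx": 0,"ry": 0,"rz": 0,"grip": 0.34},{"x": 20,"y": 0,"z": 80,"rx": 0,"ry": 0,"rz": 0,"grip": 0.34},{"x": 20,"y": 0,"z": 115,"rx": 0,"ry": 0,"rz": 0,"grip": 0.34},{"x": 20,"y": 0,"z": 155,"rx": 0,"ry": 0,"rz": 0,"grip": 0.34},{"x": 20,"y": 0,"z": 195,"rx": 0,"ry": 0,"rz": 0,"grip": 0.34}]}}

```text
clock: 0.52
eef_pos: [0.263, -0.6825, 0.3916]
ee_rot: [180.0, 0.1, -70.4]
contact_force: [-0.1, -0.3, -0.1]
opening: 0.0571
```

>>> {"name": "send_rows", "arguments": {"moves": [{"x": 15,"y": 10,"z": 35,"rx": 0,"ry": 0,"rz": 0,"grip": 0.34},{"x": 35,"y": 25,"z": 60,"rx": 0,"ry": 0,"rz": 0,"grip": 0.34},{"x": 65,"y": 50,"z": 70,"rx": 0,"ry": 0,"rz": 0,"grip": 0.34},{"x": 92,"y": 80,"z": 70,"rx": 0,"ry": 0,"rz": 0,"grip": 0.34},{"x": 118,"y": 110,"z": 70,"rx": 0,"ry": 0,"rz": 0,"grip": 0.34}]}}

```text
clock: 0.93
eef_pos: [0.3821, -0.572, 0.4607]
ee_rot: [-180.0, -0.0, -70.4]
contact_force: [0.6, -0.5, -1.9]
opening: 0.0573
```

>>> {"name": "send_rows", "arguments": {"moves": [{"x": 25,"y": 32,"z": 0,"rx": 0,"ry": 0,"rz": 0,"grip": 0.34},{"x": 48,"y": 65,"z": 0,"rx": 0,"ry": 0,"rz": 0,"grip": 0.34},{"x": 70,"y": 100,"z": 0,"rx": 0,"ry": 0,"rz": 0,"grip": 0.34},{"x": 88,"y": 136,"z": 0,"rx": 0,"ry": 0,"rz": 0,"grip": 0.34},{"x": 104,"y": 173,"z": 0,"rx": 0,"ry": 0,"rz": 0,"grip": 0.34}]}}

```text
clock: 1.35
eef_pos: [0.4859, -0.398, 0.4597]
ee_rot: [180.0, 0.0, -70.4]
contact_force: [0.5, -0.2, -0.2]
opening: 0.0573
```

>>> {"name": "send_rows", "arguments": {"moves": [{"x": 15,"y": 38,"z": 0,"rx": 0,"ry": 0,"rz": 0,"grip": 0.34},{"x": 28,"y": 76,"z": 0,"rx": 0,"ry": 0,"rz": 0,"grip": 0.34},{"x": 38,"y": 115,"z": 0,"rx": 0,"ry": 0,"rz": 0,"grip": 0.34},{"x": 46,"y": 155,"z": 0,"rx": 0,"ry": 0,"rz": 0,"grip": 0.34},{"x": 50,"y": 195,"z": 0,"rx": 0,"ry": 0,"rz": 0,"grip": 0.34}]}}

```text
clock: 1.77
eef_pos: [0.5354, -0.2029, 0.4598]
ee_rot: [180.0, 0.0, -70.4]
contact_force: [0.1, -0.8, -0.5]
opening: 0.057
```

>>> {"name": "send_rows", "arguments": {"moves": [{"x": -8,"y": 40,"z": 0,"rx": 0,"ry": 0,"rz": -3.5,"grip": 0.34},{"x": -18,"y": 80,"z": 0,"rx": 0,"ry": 0,"rz": -7,"grip": 0.34},{"x": -28,"y": 120,"z": 0,"rx": 0,"ry": 0,"rz": -10.5,"grip": 0.34},{"x": -38,"y": 160,"z": 0,"rx": 0,"ry": 0,"rz": -14,"grip": 0.34},{"x": -48,"y": 200,"z": 0,"rx": 0,"ry": 0,"rz": -17.7,"grip": 0.34}]}}

```text
clock: 2.18
eef_pos: [0.4859, -0.0033, 0.4602]
ee_rot: [180.0, -0.0, -88.3]
contact_force: [0.9, 0.4, 0.7]
opening: 0.0574
```

>>> {"name": "send_rows", "arguments": {"moves": [{"x": -12,"y": 38,"z": 0,"rx": 0,"ry": 0,"rz": 0,"grip": 0.34},{"x": -24,"y": 76,"z": 0,"rx": 0,"ry": 0,"rz": 0,"grip": 0.34},{"x": -36,"y": 114,"z": -10,"rx": 0,"ry": 0,"rz": 0,"grip": 0.34},{"x": -50,"y": 148,"z": -25,"rx": 0,"ry": 0,"rz": 0,"grip": 0.34},{"x": -61,"y": 177,"z": -50,"rx": 0,"ry": 0,"rz": 0,"grip": 0.34}]}}

```text
clock: 2.6
eef_pos: [0.4251, 0.1749, 0.4115]
ee_rot: [-179.8, 0.1, -88.0]
contact_force: [0.7, 0.5, -0.1]
opening: 0.057
```

>>> {"name": "send_rows", "arguments": {"moves": [{"x": 0,"y": 0,"z": -40,"rx": 0,"ry": 0,"rz": 0,"grip": 0.34},{"x": 0,"y": 0,"z": -80,"rx": 0,"ry": 0,"rz": 0,"grip": 0.34},{"x": 0,"y": 0,"z": -120,"rx": 0,"ry": 0,"rz": 0,"grip": 0.34},{"x": 1,"y": 0,"z": -160,"rx": 0,"ry": 0,"rz": 0,"grip": 0.34},{"x": 1,"y": 0,"z": -200,"rx": 0,"ry": 0,"rz": 0,"grip": 0.34}]}}

```text
clock: 3.02
eef_pos: [0.4266, 0.1718, 0.2089]
ee_rot: [-180.0, 0.0, -88.1]
contact_force: [0.4, 0.1, -0.9]
opening: 0.0574
```

>>> {"name": "send_rows", "arguments": {"moves": [{"x": 0,"y": 0,"z": -35,"rx": 0,"ry": 0,"rz": 0,"grip": 0.34},{"x": 0,"y": 0,"z": -70,"rx": 0,"ry": 0,"rz": 0,"grip": 0.34},{"x": 0,"y": 0,"z": -95,"rx": 0,"ry": 0,"rz": 0,"grip": 0.34},{"x": 0,"y": 0,"z": -112,"rx": 0,"ry": 0,"rz": 0,"grip": 0.34},{"x": 0,"y": 0,"z": -112,"rx": 0,"ry": 0,"rz": 0,"grip": 0.34}]}}

```text
clock: 3.43
eef_pos: [0.4251, 0.1712, 0.0954]
ee_rot: [179.7, -0.1, -88.1]
contact_force: [-0.5, 0.5, 0.9]
opening: 0.0574
```

```bash
python3 - <<'E'
from h import *
a=grab_frame("scene")[:,:,::-1];b=grab_frame("top")[:,:,::-1]
z=lambda i,x,y,w,h:cv2.resize(i[y:y+h,x:x+w],(400,400*h//w),interpolation=cv2.INTER_CUBIC)
A=z(a,130,150,160,220);B=z(b,215,172,110,151)
cv2.imwrite("pics/p1.png",np.hstack([A[:549],B[:549]]))
s=read_state();print(s["eef_pos"],s["ee_rot"],s["qpos"])
E
```

```text
[0.42663941 0.17201319 0.09823407] [ 1.79913224e+02 -3.28834303e-02 -8.80857953e+01] [ -15.05433405   26.6069503   -19.01637865  129.91770167   19.31960346
   26.12298664 -137.75260873]
```

View pics/p1.png

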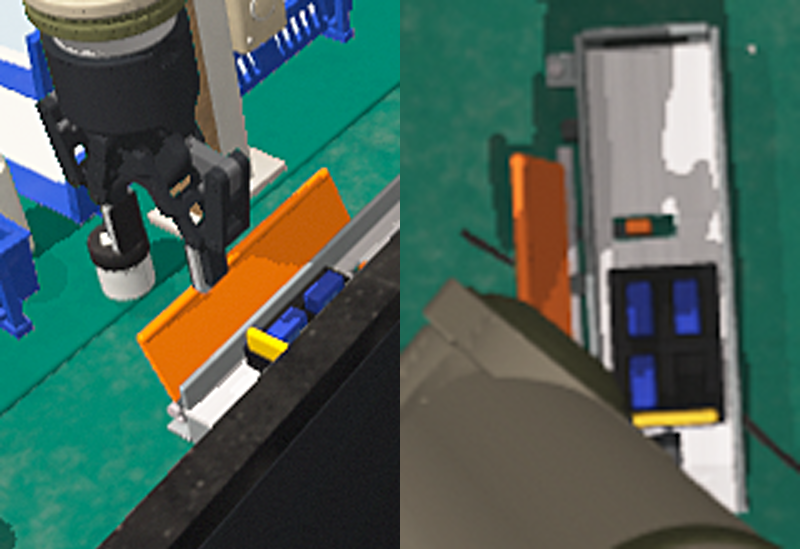

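Scene crop: the far finger hangs outside the paddle (~(125,245)). The near finger is over the chute behind the yellow plate (~(205,290)). The straddle is right, so I'll lower and then press.

>>> {"name": "send_rows", "arguments": {"moves": [{"x": 0,"y": 3,"z": -5,"rx": 0,"ry": 0,"rz": 0,"grip": 0.34},{"x": 0,"y": 3,"z": -18,"rx": 0,"ry": 0,"rz": 0,"grip": 0.34},{"x": 0,"y": 3,"z": -32,"rx": 0,"ry": 0,"rz": 0,"grip": 0.34},{"x": 0,"y": 3,"z": -46,"rx": 0,"ry": 0,"rz": 0,"grip": 0.34},{"x": 0,"y": 3,"z": -46,"rx": 0,"ry": 0,"rz": 0,"grip": 0.34}]}}

```text
clock: 3.95
eef_pos: [0.4271, 0.1752, 0.0518]
ee_rot: [180.0, 0.0, -88.1]
contact_force: [0.1, -0.1, 0.2]
opening: 0.0572
```

>>> {"name": "send_rows", "arguments": {"moves": [{"x": 0,"y": -4,"z": 0,"rx": 0,"ry": 0,"rz": 0,"grip": 0.34},{"x": 0,"y": -8,"z": 0,"rx": 0,"ry": 0,"rz": 0,"grip": 0.34},{"x": 0,"y": -12,"z": 0,"rx": 0,"ry": 0,"rz": 0,"grip": 0.34},{"x": 0,"y": -15,"z": 0,"rx": 0,"ry": 0,"rz": 0,"grip": 0.34},{"x": 0,"y": -15,"z": 0,"rx": 0,"ry": 0,"rz": 0,"grip": 0.34}]}}

```text
clock: 4.37
eef_pos: [0.4273, 0.1589, 0.053]
ee_rot: [-180.0, -0.0, -88.2]
contact_force: [0.4, -0.3, -1.2]
opening: 0.0572
```

```bash
cat > look.py <<'E'
from h import *
import sys
a=grab_frame("scene")[:,:,::-1];b=grab_frame("top")[:,:,::-1]
z=lambda i,x,y,w,h:cv2.resize(i[y:y+h,x:x+w],(400,400*h//w),interpolation=cv2.INTER_CUBIC)
A=z(a,150,190,130,178);B=z(b,215,172,110,151)
cv2.imwrite(sys.argv[1],np.hstack([A[:545],B[:545]]))
s=read_state();print(s["eef_pos"],s["contact_force"],s["torque"],s["opening"])
E
python3 look.py pics/p2.png
```

```text
[0.4273014  0.15969026 0.05275127] [0.3482584  0.04807091 0.39334225] [-0.02072522  0.00644505  0.00356182] 0.05730554723106101
```

View pics/p2.png

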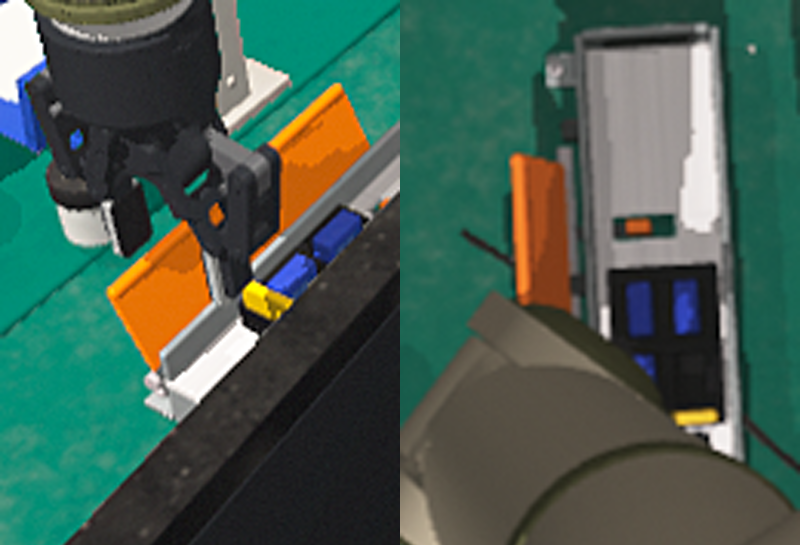

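```bash
python3 - <<'E'
from h import *
p=np.array([.563,.1233]);a=np.radians(1.93);R=np.array([[np.cos(a),np.sin(a)],[-np.sin(a),np.cos(a)]])
for n,q in(("A bottom inner",(148,240)),("A bottom left",(118,258)),("B bottom left",(222,290)),("B bottom right",(240,298))):
    uv=(150+q[0]*.325-.34,190+q[1]*.325-.34)
    for z in(.05,.06,.07,.08):print(n,z,(R@(at_z("scene",*uv,z)[:2]-p)*1e3).round(1))
s=read_state()["eef_pos"];print("tcp",R@(s[:2]-p)*1e3)
for y in(73,):
  for x in(-160,40):
    w=np.r_[p+R.T@np.array([x,y])/1e3,.079];print(proj("scene",w),(proj("scene",w)-[150,190])/.325)
E
```

```text
A bottom inner 0.05 [-99.7 103.5]
A bottom inner 0.06 [-106.4   95.2]
A bottom inner 0.07 [-113.1   86.9]
A bottom inner 0.08 [-119.9   78.7]
A bottom left 0.05 [-118.8  108.1]
A bottom left 0.06 [-125.2   99.8]
A bottom left 0.07 [-131.6   91.5]
A bottom left 0.08 [-138.1   83.1]
B bottom left 0.05 [-107.8   43.7]
B bottom left 0.06 [-114.4   36.5]
B bottom left 0.07 [-121.    29.2]
B bottom left 0.08 [-127.6   21.9]
B bottom right 0.05 [-107.3   31.7]
B bottom right 0.06 [-113.9   24.7]
B bottom right 0.07 [-120.5   17.6]
B bottom right 0.08 [-127.1   10.5]
tcp [-134.39605141   40.93973474]
[183.35156959 284.90374683] [102.62021413 292.01152871]
[259.56627215 216.00141012] [337.12699122  80.00433882]
```

>>> {"name": "send_rows", "arguments": {"moves": [{"x": 0,"y": 8,"z": 0,"rx": 0,"ry": 0,"rz": 0,"grip": 0.34},{"x": 0,"y": 15,"z": 0,"rx": 0,"ry": 0,"rz": 0,"grip": 0.34},{"x": 0,"y": 16,"z": -4,"rx": 0,"ry": 0,"rz": 0,"grip": 0.34},{"x": 0,"y": 16,"z": -11,"rx": 0,"ry": 0,"rz": 0,"grip": 0.34},{"x": 0,"y": 16,"z": -13,"rx": 0,"ry": 0,"rz": 0,"grip": 0.34}]}}

```text
clock: 4.88
eef_pos: [0.4266, 0.1762, 0.0383]
ee_rot: [179.9, -0.0, -88.1]
contact_force: [0.3, 0.0, -0.7]
opening: 0.0571
```

```bash
python3 - <<'E'
from h import *
a=grab_frame("scene")[:,:,::-1]
cv2.imwrite("pics/p3.png",cv2.resize(a[230:320,165:265],None,fx=6,fy=6,interpolation=cv2.INTER_CUBIC))
s=read_state();print(s["eef_pos"],s["contact_force"])
E
```

```text
[0.42635421 0.17586758 0.03822993] [-0.73992727  0.24077194 -0.84245114]
```

View pics/p3.png

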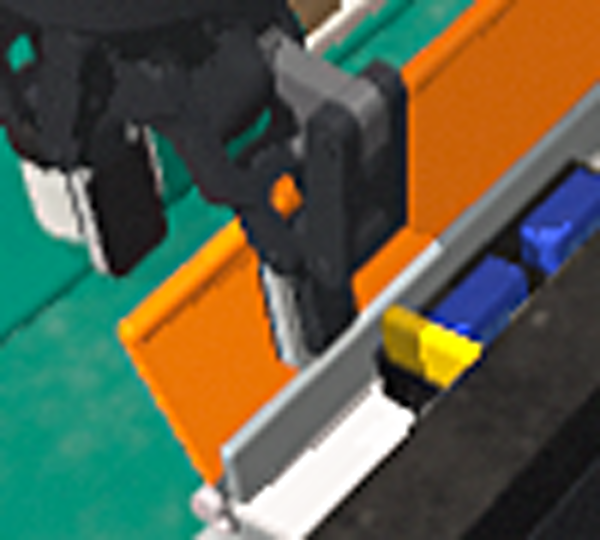

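```bash
python3 - <<'E'
from h import *
a=np.radians(-88.1);j=np.array([np.cos(a),np.sin(a),0]);f=np.array([-j[1],j[0],0]) # f ~ +x (forward), j ~ -y
T=np.array([.4265,.176,.0383])
C=lambda x,y:(165+x/6-.42,230+y/6-.42)
def model(p):
    o=T+np.array(p[:3])/1e3;w=p[4]/2e3;t=p[3]/1e3
    L=[o-j*w-f*.011,o-j*w+f*.011,o+j*(w+t)-f*.011,o+j*(w+t)+f*.011,o+j*w-f*.011]
    return np.array([proj("scene",x) for x in L])
obs=np.array([C(122,275),C(163,240),C(320,362),C(355,335),C(285,360)])
for fix in(0,1,2):
    g=lambda p:np.r_[(model(p)-obs).ravel(),([p[0]/3,p[1]/3] if fix==1 else [p[0]/3,p[1]/3,(p[4]-57)/1] if fix==2 else [])]
    r=least_squares(g,[0,0,10,14,57]);print(r.x.round(1),r.cost,(model(r.x)-obs).round(1).tolist())
E
```

```text
[ 168.2  219.7 -231.8   14.8   83.9] 1.5436474766184787 [[0.3, -0.3], [-0.2, -0.1], [-0.5, 1.3], [-0.1, -0.2], [0.4, -0.8]]
[ 1.2  0.2 39.4  8.7 58.3] 11.228892432804486 [[-1.0, 0.7], [1.5, -1.7], [-1.8, 2.4], [1.5, -2.0], [-0.3, 0.6]]
[ 1.   0.2 39.7  9.4 57.2] 11.359629248423175 [[-0.8, 0.8], [1.7, -1.7], [-1.8, 2.4], [1.5, -2.0], [-0.6, 0.4]]
```

>>> {"name": "send_rows", "arguments": {"moves": [{"x": 0,"y": 0,"z": -1,"rx": 0,"ry": 0,"rz": 0,"grip": 0.34},{"x": 0,"y": 0,"z": -2,"rx": 0,"ry": 0,"rz": 0,"grip": 0.34},{"x": 0,"y": 0,"z": -3,"rx": 0,"ry": 0,"rz": 0,"grip": 0.34},{"x": 0,"y": 0,"z": -4,"rx": 0,"ry": 0,"rz": 0,"grip": 0.34},{"x": 0,"y": 0,"z": -5,"rx": 0,"ry": 0,"rz": 0,"grip": 0.34}]}}

```text
clock: 5.35
eef_pos: [0.4271, 0.1759, 0.0344]
ee_rot: [-180.0, 0.0, -88.1]
contact_force: [-0.8, -0.3, -0.2]
opening: 0.0573
```

>>> {"name": "send_rows", "arguments": {"moves": [{"x": 0,"y": 0,"z": -1,"rx": 0,"ry": 0,"rz": 0,"grip": 0.34},{"x": 0,"y": 0,"z": -2,"rx": 0,"ry": 0,"rz": 0,"grip": 0.34},{"x": 0,"y": 0,"z": -3,"rx": 0,"ry": 0,"rz": 0,"grip": 0.34},{"x": 0,"y": 0,"z": -4,"rx": 0,"ry": 0,"rz": 0,"grip": 0.34},{"x": 0,"y": 0,"z": -5,"rx": 0,"ry": 0,"rz": 0,"grip": 0.34}]}}

```text
clock: 5.77
eef_pos: [0.427, 0.1759, 0.0293]
ee_rot: [180.0, -0.0, -88.1]
contact_force: [-0.3, 0.3, -0.5]
opening: 0.0573
```

>>> {"name": "send_rows", "arguments": {"moves": [{"x": 0,"y": 0,"z": -2,"rx": 0,"ry": 0,"rz": 0,"grip": 0.34},{"x": 0,"y": 0,"z": -4,"rx": 0,"ry": 0,"rz": 0,"grip": 0.34},{"x": 0,"y": 0,"z": -6,"rx": 0,"ry": 0,"rz": 0,"grip": 0.34},{"x": 0,"y": 0,"z": -8,"rx": 0,"ry": 0,"rz": 0,"grip": 0.34},{"x": 0,"y": 0,"z": -9,"rx": 0,"ry": 0,"rz": 0,"grip": 0.34}]}}

```text
clock: 6.18
eef_pos: [0.4269, 0.1759, 0.0201]
ee_rot: [180.0, -0.0, -88.1]
contact_force: [-1.0, 0.0, 0.4]
opening: 0.0572
```

```bash
python3 - <<'E'
from h import *
a=grab_frame("scene")[:,:,::-1]
cv2.imwrite("pics/p4.png",cv2.resize(a[230:320,165:265],None,fx=6,fy=6,interpolation=cv2.INTER_CUBIC))
s=read_state();print(s["eef_pos"],s["contact_force"])
E
```

```text
[0.42685505 0.17591629 0.01998952] [-0.45978816  0.204166    0.60606436]
```

View pics/p4.png

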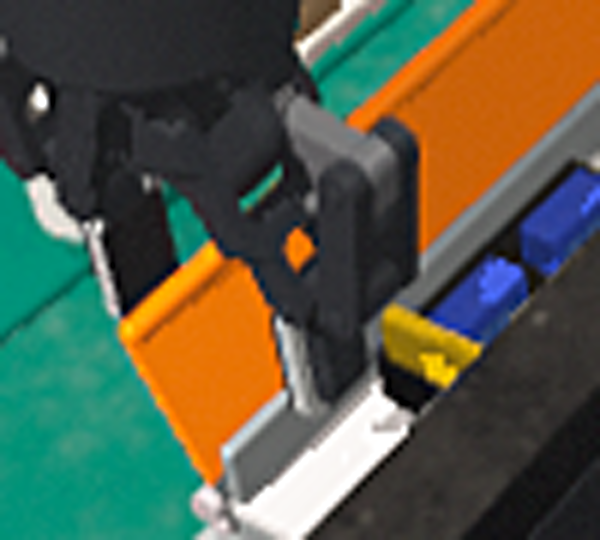

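The near fingertip is now inside the chute behind the yellow plate (tip ~(325,410)). The far finger is overlapped by the paddle edge. So the visible tips sit about 35 mm above the stated TCP. Pressing now.

>>> {"name": "send_rows", "arguments": {"moves": [{"x": 0,"y": -4,"z": 0,"rx": 0,"ry": 0,"rz": 0,"grip": 0.34},{"x": 0,"y": -7,"z": 0,"rx": 0,"ry": 0,"rz": 0,"grip": 0.34},{"x": 0,"y": -10,"z": 0,"rx": 0,"ry": 0,"rz": 0,"grip": 0.34},{"x": 0,"y": -13,"z": 0,"rx": 0,"ry": 0,"rz": 0,"grip": 0.34},{"x": 0,"y": -14,"z": 0,"rx": 0,"ry": 0,"rz": 0,"grip": 0.34}]}}

```text
clock: 6.65
eef_pos: [0.4276, 0.1628, 0.0208]
ee_rot: [-179.9, 0.1, -88.1]
contact_force: [-1.3, 4.6, 5.2]
opening: 0.0571
```

>>> {"name": "send_rows", "arguments": {"moves": [{"x": 0,"y": -3,"z": 0,"rx": 0,"ry": 0,"rz": 0,"grip": 0.34},{"x": 0,"y": -6,"z": 0,"rx": 0,"ry": 0,"rz": 0,"grip": 0.34},{"x": 0,"y": -9,"z": 0,"rx": 0,"ry": 0,"rz": 0,"grip": 0.34},{"x": 0,"y": -11,"z": 0,"rx": 0,"ry": 0,"rz": 0,"grip": 0.34},{"x": 0,"y": -12,"z": 0,"rx": 0,"ry": 0,"rz": 0,"grip": 0.34}]}}

```text
clock: 7.07
eef_pos: [0.4278, 0.1505, 0.0207]
ee_rot: [-179.9, 0.1, -88.1]
contact_force: [0.8, 5.6, 4.1]
opening: 0.0576
```

```bash
python3 look.py pics/p5.png
```

```text
[0.42766526 0.15033431 0.02058004] [1.50808661 5.37322229 3.08183312] [ 1.0760444  -0.32045661 -0.05334769] 0.057300585865825586
```

View pics/p5.png

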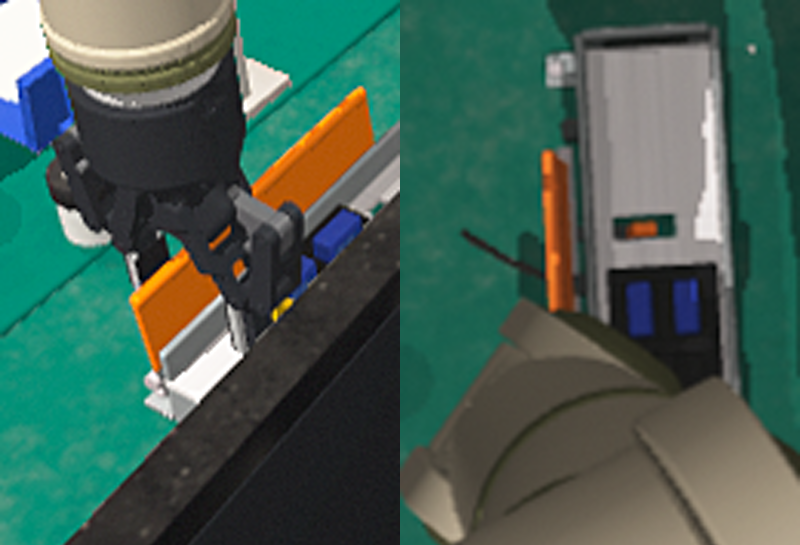

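>>> {"name": "send_rows", "arguments": {"moves": [{"x": 0,"y": -1.3,"z": 0,"rx": 0,"ry": 0,"rz": 0,"grip": 0.34},{"x": 0,"y": -2.5,"z": 0,"rx": 0,"ry": 0,"rz": 0,"grip": 0.34},{"x": 2,"y": -2.5,"z": 0,"rx": 0,"ry": 0,"rz": 0,"grip": 0.34},{"x": 5,"y": -2.4,"z": 0,"rx": 0,"ry": 0,"rz": 0,"grip": 0.34},{"x": 8,"y": -2.3,"z": 0,"rx": 0,"ry": 0,"rz": 0,"grip": 0.34}]}}

```text
clock: 7.58
eef_pos: [0.4333, 0.1471, 0.02]
ee_rot: [179.8, -0.1, -88.1]
contact_force: [-3.7, 5.3, 1.3]
opening: 0.0571
```

>>> {"name": "send_rows", "arguments": {"moves": [{"x": 3,"y": 0.1,"z": 0,"rx": 0,"ry": 0,"rz": 0,"grip": 0.34},{"x": 6,"y": 0.2,"z": 0,"rx": 0,"ry": 0,"rz": 0,"grip": 0.34},{"x": 10,"y": 0.3,"z": 0,"rx": 0,"ry": 0,"rz": 0,"grip": 0.34},{"x": 14,"y": 0.5,"z": 0,"rx": 0,"ry": 0,"rz": 0,"grip": 0.34},{"x": 18,"y": 0.6,"z": 0,"rx": 0,"ry": 0,"rz": 0,"grip": 0.34}]}}

```text
clock: 8.0
eef_pos: [0.4496, 0.147, 0.0198]
ee_rot: [179.7, -0.2, -88.1]
contact_force: [-8.5, 4.0, 4.0]
opening: 0.0574
```

```bash
python3 look.py pics/p6.png; python3 - <<'E'
from h import *
p=np.array([.563,.1233]);a=np.radians(1.93);R=np.array([[np.cos(a),np.sin(a)],[-np.sin(a),np.cos(a)]])
print("paddle outer, p5",(R@(at_z("top",254.3,213.3,.081)[:2]-p)*1e3).round(1), "inner",(R@(at_z("top",258.5,213.3,.081)[:2]-p)*1e3).round(1))
print("tcp",R@(read_state()["eef_pos"][:2]-p)*1e3)
E
```

```text
[0.45066627 0.1472203  0.01975878] [-3.87591128  3.94630774  0.48270083] [0.6666256  0.92350103 0.02516491] 0.05776978836311786
paddle outer, p5 [38.9 58.4] inner [38.4 50. ]
tcp [-111.46440436   27.68996366]
```

View pics/p6.png

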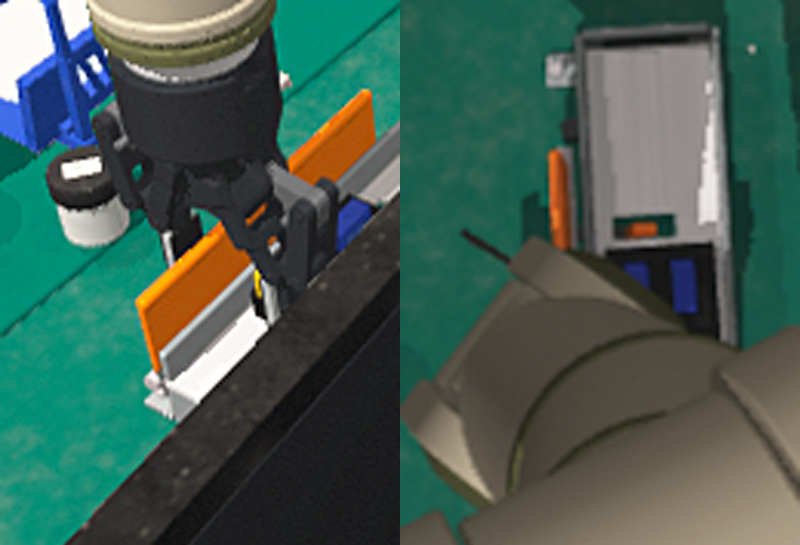

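Paddle upright (gate ≈0.36–0.40), the tongue in the slot at (642,230) is lowered, and the rack has started moving with the finger on the yellow plate. Continuing the push.

>>> {"name": "send_rows", "arguments": {"moves": [{"x": 5,"y": 0.2,"z": 0,"rx": 0,"ry": 0,"rz": 0,"grip": 0.34},{"x": 11,"y": 0.4,"z": 0,"rx": 0,"ry": 0,"rz": 0,"grip": 0.34},{"x": 17,"y": 0.6,"z": 0,"rx": 0,"ry": 0,"rz": 0,"grip": 0.34},{"x": 23,"y": 0.8,"z": 0,"rx": 0,"ry": 0,"rz": 0,"grip": 0.34},{"x": 29,"y": 1,"z": 0,"rx": 0,"ry": 0,"rz": 0,"grip": 0.34}]}}

```text
clock: 8.52
eef_pos: [0.4786, 0.1482, 0.0197]
ee_rot: [179.7, -0.2, -88.1]
contact_force: [-8.4, 3.7, 2.6]
opening: 0.0571
```

>>> {"name": "send_rows", "arguments": {"moves": [{"x": 6,"y": 0.2,"z": 0,"rx": 0,"ry": 0,"rz": 0,"grip": 0.34},{"x": 12,"y": 0.4,"z": 0,"rx": 0,"ry": 0,"rz": 0,"grip": 0.34},{"x": 18,"y": 0.6,"z": 0,"rx": 0,"ry": 0,"rz": 0,"grip": 0.34},{"x": 24,"y": 0.8,"z": 0,"rx": 0,"ry": 0,"rz": 0,"grip": 0.34},{"x": 30,"y": 1,"z": 0,"rx": 0,"ry": 0,"rz": 0,"grip": 0.34}]}}

```text
clock: 8.93
eef_pos: [0.5085, 0.1493, 0.0196]
ee_rot: [179.6, -0.1, -88.1]
contact_force: [-8.1, 3.8, 3.8]
opening: 0.0573
```

```bash
python3 look.py pics/p7.png; python3 - <<'E'
from h import *
p=np.array([.563,.1233]);a=np.radians(1.93);R=np.array([[np.cos(a),np.sin(a)],[-np.sin(a),np.cos(a)]])
s=read_state();print("tcp",R@(s["eef_pos"][:2]-p)*1e3,s["qpos"])
E
```

```text
[0.51007139 0.14958872 0.01960684] [-2.95576394  3.79759917 -0.59503529] [0.68046688 0.48060004 0.07088419] 0.0570374835111845
tcp [-52.01321778  28.05635803] [ -12.02084836   37.44832131  -15.13626487  123.72255704   25.09805984
   21.96423418 -135.76733231]
```

View pics/p7.png

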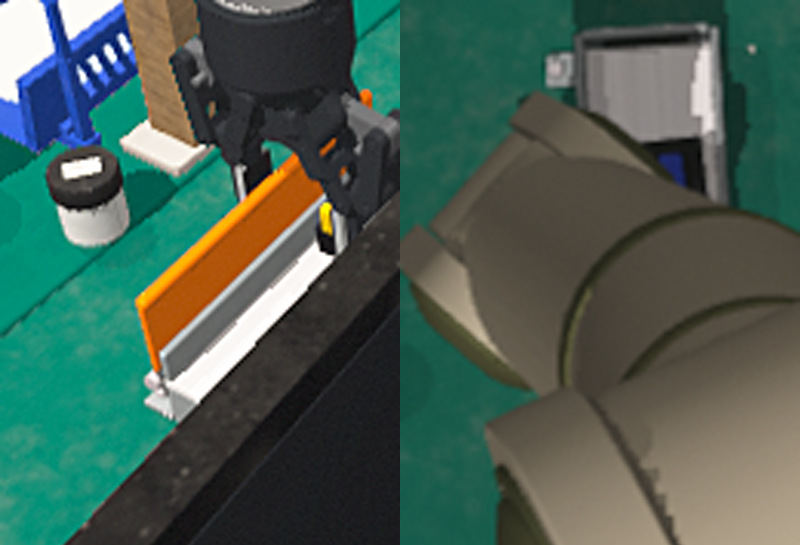

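The rack is following (front at ~(690,142) in the top crop), the paddle is upright, and the rack is half over the gate.

>>> {"name": "send_rows", "arguments": {"moves": [{"x": 5,"y": 0.2,"z": 0,"rx": 0,"ry": 0,"rz": 0,"grip": 0.34},{"x": 11,"y": 0.4,"z": 0,"rx": 0,"ry": 0,"rz": 0,"grip": 0.34},{"x": 17,"y": 0.6,"z": 0,"rx": 0,"ry": 0,"rz": 0,"grip": 0.34},{"x": 23,"y": 0.8,"z": 0,"rx": 0,"ry": 0,"rz": 0,"grip": 0.34},{"x": 29,"y": 1,"z": 0,"rx": 0,"ry": 0,"rz": 0,"grip": 0.34}]}}

```text
clock: 9.45
eef_pos: [0.5374, 0.1504, 0.0195]
ee_rot: [179.6, -0.1, -88.1]
contact_force: [-8.9, 4.2, 3.5]
opening: 0.057
```

>>> {"name": "send_rows", "arguments": {"moves": [{"x": 4,"y": 0.1,"z": 0,"rx": 0,"ry": 0,"rz": 0,"grip": 0.34},{"x": 8,"y": 0.3,"z": 0,"rx": 0,"ry": 0,"rz": 0,"grip": 0.34},{"x": 12,"y": 0.4,"z": 0,"rx": 0,"ry": 0,"rz": 0,"grip": 0.34},{"x": 15,"y": 0.5,"z": 0,"rx": 0,"ry": 0,"rz": 0,"grip": 0.34},{"x": 17,"y": 0.6,"z": 0,"rx": 0,"ry": 0,"rz": 0,"grip": 0.34}]}}

```text
clock: 9.87
eef_pos: [0.5544, 0.1511, 0.0194]
ee_rot: [179.6, -0.1, -88.1]
contact_force: [-7.9, 3.8, 3.1]
opening: 0.0573
```

```bash
python3 - <<'E'
from h import *
p=np.array([.563,.1233]);a=np.radians(1.93);R=np.array([[np.cos(a),np.sin(a)],[-np.sin(a),np.cos(a)]])
s=read_state();print("tcp",R@(s["eef_pos"][:2]-p)*1e3,s["contact_force"])
print("p7 rack front",R@(at_z("top",215+290*.275,172+142*.275,.054)[:2]-p)*1e3)
# profile of the chute floor from y=-30 line near end stop: grey levels every 2 mm
b=grab_frame("top")
for y in(-24,-10):
  print([(x,b[tuple(np.rint(proj("top",np.r_[p+R.T@np.array([x,y])/1e3,.045])).astype(int)[::-1])].tolist()) for x in range(60,110,4)])
E
```

```text
tcp [-7.69476375 28.12046493] [-7.9172974   3.81723771  3.12362273]
p7 rack front [ 43.16508005 -21.97608897]
[(60, [83, 76, 64]), (64, [82, 75, 65]), (68, [80, 75, 63]), (72, [79, 73, 62]), (76, [45, 43, 36]), (80, [14, 16, 15]), (84, [26, 26, 25]), (88, [48, 46, 45]), (92, [66, 63, 63]), (96, [119, 114, 113]), (100, [127, 122, 121]), (104, [61, 61, 60]), (108, [78, 81, 79])]
[(60, [83, 77, 64]), (64, [82, 76, 64]), (68, [82, 75, 64]), (72, [82, 76, 64]), (76, [80, 74, 62]), (80, [79, 73, 61]), (84, [62, 57, 45]), (88, [26, 28, 22]), (92, [39, 38, 38]), (96, [145, 140, 137]), (100, [132, 128, 126]), (104, [17, 19, 17]), (108, [53, 55, 53])]
```

>>> {"name": "send_rows", "arguments": {"moves": [{"x": 2,"y": 0,"z": 0,"rx": 0,"ry": 0,"rz": 0,"grip": 0.34},{"x": 4,"y": 0.1,"z": 0,"rx": 0,"ry": 0,"rz": 0,"grip": 0.34},{"x": 6,"y": 0.2,"z": 0,"rx": 0,"ry": 0,"rz": 0,"grip": 0.34},{"x": 8,"y": 0.3,"z": 0,"rx": 0,"ry": 0,"rz": 0,"grip": 0.34},{"x": 9,"y": 0.3,"z": 0,"rx": 0,"ry": 0,"rz": 0,"grip": 0.34}]}}

```text
clock: 10.33
eef_pos: [0.5631, 0.1515, 0.0194]
ee_rot: [179.6, -0.1, -88.1]
contact_force: [-8.1, 4.2, 2.8]
opening: 0.0573
```

>>> {"name": "send_rows", "arguments": {"moves": [{"x": 1,"y": 0,"z": 0,"rx": 0,"ry": 0,"rz": 0,"grip": 0.34},{"x": 2,"y": 0.1,"z": 0,"rx": 0,"ry": 0,"rz": 0,"grip": 0.34},{"x": 3,"y": 0.1,"z": 0,"rx": 0,"ry": 0,"rz": 0,"grip": 0.34},{"x": 3,"y": 0.1,"z": 0,"rx": 0,"ry": 0,"rz": 0,"grip": 0.34},{"x": 3,"y": 0.1,"z": 0,"rx": 0,"ry": 0,"rz": 0,"grip": 0.34}]}}

```text
clock: 10.75
eef_pos: [0.5659, 0.1516, 0.0194]
ee_rot: [179.6, -0.1, -88.1]
contact_force: [-8.9, 4.0, 1.9]
opening: 0.0572
```

>>> {"name": "send_rows", "arguments": {"moves": [{"x": 1,"y": 0,"z": 0,"rx": 0,"ry": 0,"rz": 0,"grip": 0.34},{"x": 2,"y": 0.1,"z": 0,"rx": 0,"ry": 0,"rz": 0,"grip": 0.34},{"x": 3,"y": 0.1,"z": 0,"rx": 0,"ry": 0,"rz": 0,"grip": 0.34},{"x": 3,"y": 0.1,"z": 0,"rx": 0,"ry": 0,"rz": 0,"grip": 0.34},{"x": 3,"y": 0.1,"z": 0,"rx": 0,"ry": 0,"rz": 0,"grip": 0.34}]}}

```text
clock: 11.17
eef_pos: [0.566, 0.1515, 0.0193]
ee_rot: [179.3, -0.2, -88.1]
contact_force: [-17.2, 4.7, 11.0]
opening: 0.0571
```

>>> {"name": "send_rows", "arguments": {"moves": [{"x": 1,"y": 0,"z": 0,"rx": 0,"ry": 0,"rz": 0,"grip": 0.34},{"x": 2,"y": 0.1,"z": 0,"rx": 0,"ry": 0,"rz": 0,"grip": 0.34},{"x": 2,"y": 0.1,"z": 0,"rx": 0,"ry": 0,"rz": 0,"grip": 0.34},{"x": 2,"y": 0.1,"z": 0,"rx": 0,"ry": 0,"rz": 0,"grip": 0.34},{"x": 2,"y": 0.1,"z": 0,"rx": 0,"ry": 0,"rz": 0,"grip": 0.34}]}}

```text
clock: 11.58
eef_pos: [0.5661, 0.1514, 0.0192]
ee_rot: [179.2, -0.3, -88.1]
contact_force: [-22.0, 5.1, 14.8]
opening: 0.0575
```

Force rose to 22 N with the TCP stalled at chute x ≈ 4, which puts the fingertip front at ≈ 15 mm (nominal 14). The rack is home. I'll back off the plate with the paddle still held, then release slowly.

>>> {"name": "send_rows", "arguments": {"moves": [{"x": -3,"y": -0.1,"z": 0,"rx": 0,"ry": 0,"rz": 0,"grip": 0.34},{"x": -6,"y": -0.2,"z": 0,"rx": 0,"ry": 0,"rz": 0,"grip": 0.34},{"x": -9,"y": -0.3,"z": 0,"rx": 0,"ry": 0,"rz": 0,"grip": 0.34},{"x": -13,"y": -0.4,"z": 0,"rx": 0,"ry": 0,"rz": 0,"grip": 0.34},{"x": -17,"y": -0.6,"z": 0,"rx": 0,"ry": 0,"rz": 0,"grip": 0.34}]}}

```text
clock: 12.0
eef_pos: [0.559, 0.1523, 0.0204]
ee_rot: [-179.9, 0.1, -88.1]
contact_force: [3.4, 4.4, -0.6]
opening: 0.0574
```

```bash
python3 - <<'E'
from h import *
p=np.array([.563,.1233]);a=np.radians(1.93);R=np.array([[np.cos(a),np.sin(a)],[-np.sin(a),np.cos(a)]])
print(read_state()["contact_force"])
b=grab_frame("top")
for y in(-24,0,15):
  print(y,[(x,int(b[tuple(np.rint(proj("top",np.r_[p+R.T@np.array([x,y])/1e3,.054])).astype(int)[::-1])].mean())) for x in range(70,116,3)])
E
```

```text
[ 3.36693699  4.39443308 -0.59566203]
-24 [(70, 71), (73, 71), (76, 44), (79, 21), (82, 15), (85, 14), (88, 27), (91, 21), (94, 24), (97, 24), (100, 23), (103, 51), (106, 80), (109, 135), (112, 84), (115, 39)]
0 [(70, 75), (73, 73), (76, 74), (79, 74), (82, 73), (85, 71), (88, 76), (91, 98), (94, 60), (97, 39), (100, 34), (103, 22), (106, 26), (109, 85), (112, 68), (115, 39)]
15 [(70, 74), (73, 75), (76, 74), (79, 74), (82, 73), (85, 73), (88, 73), (91, 71), (94, 71), (97, 93), (100, 100), (103, 98), (106, 100), (109, 102), (112, 49), (115, 36)]
```

>>> {"name": "send_rows", "arguments": {"moves": [{"x": -4,"y": 2,"z": 0,"rx": 0,"ry": 0,"rz": 0,"grip": 0.34},{"x": -4,"y": 6,"z": 0,"rx": 0,"ry": 0,"rz": 0,"grip": 0.34},{"x": -4,"y": 10,"z": 0,"rx": 0,"ry": 0,"rz": 0,"grip": 0.34},{"x": -4,"y": 15,"z": 0,"rx": 0,"ry": 0,"rz": 0,"grip": 0.34},{"x": -4,"y": 20,"z": 0,"rx": 0,"ry": 0,"rz": 0,"grip": 0.34}]}}

```text
clock: 12.47
eef_pos: [0.5535, 0.1718, 0.02]
ee_rot: [179.9, -0.0, -88.1]
contact_force: [-0.4, 2.8, -2.0]
opening: 0.0573
```

>>> {"name": "send_rows", "arguments": {"moves": [{"x": 0,"y": 3,"z": 0,"rx": 0,"ry": 0,"rz": 0,"grip": 0.34},{"x": 0,"y": 6,"z": 0,"rx": 0,"ry": 0,"rz": 0,"grip": 0.34},{"x": 0,"y": 6,"z": 3,"rx": 0,"ry": 0,"rz": 0,"grip": 0.34},{"x": 0,"y": 6,"z": 15,"rx": 0,"ry": 0,"rz": 0,"grip": 0.34},{"x": 0,"y": 6,"z": 35,"rx": 0,"ry": 0,"rz": 0,"grip": 0.34}]}}

```text
clock: 12.88
eef_pos: [0.5529, 0.177, 0.0549]
ee_rot: [179.8, -0.1, -88.1]
contact_force: [0.4, 0.3, 0.2]
opening: 0.0571
```

>>> {"name": "send_rows", "arguments": {"moves": [{"x": 0,"y": 0,"z": 40,"rx": 0,"ry": 0,"rz": 0,"grip": 0.34},{"x": 0,"y": 0,"z": 80,"rx": 0,"ry": 0,"rz": 0,"grip": 0.34},{"x": 0,"y": 0,"z": 120,"rx": 0,"ry": 0,"rz": 0,"grip": 0.34},{"x": 0,"y": 0,"z": 160,"rx": 0,"ry": 0,"rz": 0,"grip": 0.34},{"x": 0,"y": 0,"z": 200,"rx": 0,"ry": 0,"rz": 0,"grip": 0.34}]}}

```text
clock: 13.3
eef_pos: [0.5533, 0.1771, 0.2586]
ee_rot: [-180.0, -0.0, -88.1]
contact_force: [0.9, 0.7, 0.2]
opening: 0.0572
```

>>> {"name": "send_rows", "arguments": {"moves": [{"x": 0,"y": 0,"z": 40,"rx": 0,"ry": 0,"rz": 0,"grip": 0.34},{"x": 0,"y": 0,"z": 80,"rx": 0,"ry": 0,"rz": 0,"grip": 0.34},{"x": 0,"y": 0,"z": 120,"rx": 0,"ry": 0,"rz": 0,"grip": 0.34},{"x": 0,"y": -20,"z": 155,"rx": 0,"ry": 0,"rz": 0,"grip": 0.34},{"x": 0,"y": -40,"z": 190,"rx": 0,"ry": 0,"rz": 0,"grip": 0.34}]}}

```text
clock: 13.72
eef_pos: [0.5526, 0.1379, 0.4487]
ee_rot: [-179.9, 0.0, -88.0]
contact_force: [1.5, -0.8, -0.9]
opening: 0.0573
```

>>> {"name": "send_rows", "arguments": {"moves": [{"x": 0,"y": -40,"z": 0,"rx": 0,"ry": 0,"rz": 0,"grip": 0.34},{"x": 0,"y": -80,"z": 0,"rx": 0,"ry": 0,"rz": 0,"grip": 0.34},{"x": 0,"y": -120,"z": 0,"rx": 0,"ry": 0,"rz": 0,"grip": 0.34},{"x": 0,"y": -160,"z": 0,"rx": 0,"ry": 0,"rz": 0,"grip": 0.34},{"x": 0,"y": -200,"z": 0,"rx": 0,"ry": 0,"rz": 0,"grip": 0.34}]}}

```text
clock: 14.13
eef_pos: [0.5526, -0.0643, 0.4467]
ee_rot: [-180.0, -0.0, -88.1]
contact_force: [0.5, 0.2, 0.5]
opening: 0.0575
```

>>> {"name": "send_rows", "arguments": {"moves": [{"x": -5,"y": -40,"z": 0,"rx": 0,"ry": 0,"rz": 0,"grip": 0.34},{"x": -10,"y": -80,"z": 0,"rx": 0,"ry": 0,"rz": 0,"grip": 0.34},{"x": -15,"y": -120,"z": 0,"rx": 0,"ry": 0,"rz": 0,"grip": 0.34},{"x": -20,"y": -160,"z": 0,"rx": 0,"ry": 0,"rz": 0,"grip": 0.34},{"x": -25,"y": -200,"z": 0,"rx": 0,"ry": 0,"rz": 0,"grip": 0.34}]}}

```text
clock: 14.55
eef_pos: [0.5273, -0.264, 0.4467]
ee_rot: [-180.0, -0.0, -88.1]
contact_force: [0.6, -1.1, 1.4]
opening: 0.0573
```

```bash
python3 look.py pics/p8.png
```

```text
[ 0.52562504 -0.26998046  0.44564938] [0.17847896 0.17142706 0.19369921] [0.00242921 0.00520908 0.03048971] 0.05716227698255164
```

View pics/p8.png

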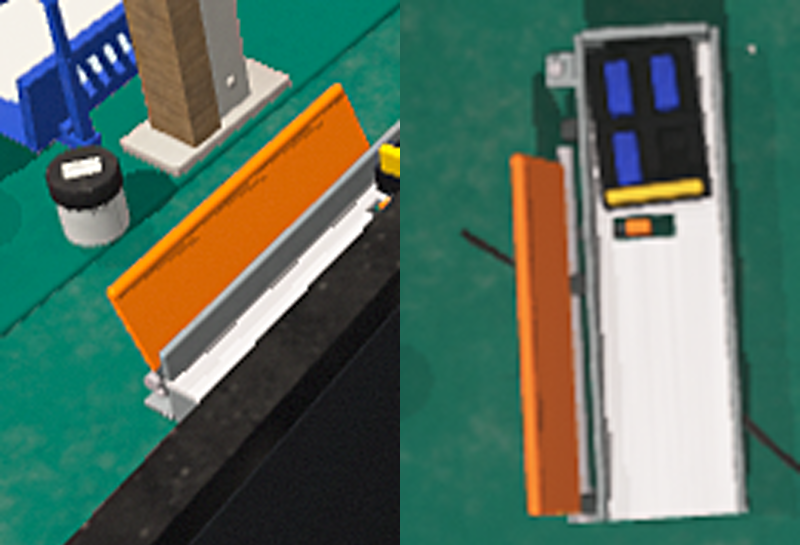

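The gate sprang up again (orange tongue at (638,226)), and the three relays are in their pockets. But the rack is slightly yawed: plate ends at (606,203) and (705,190). I'll measure this and square it up by pushing the lagging +y side.

```bash
python3 - <<'E'
from h import *
p=np.array([.563,.1233]);a=np.radians(1.93);R=np.array([[np.cos(a),np.sin(a)],[-np.sin(a),np.cos(a)]])
for n,q,z in(("plate L",(606,203),.07),("plate R",(705,191),.07),("front L",(588,50),.054),("front R",(692,38),.054),("end stop near edge R",(708,40),.066),("tongue",(638,226),.041)):
    print(n,(R@(at_z("top",215+(q[0]-400)*.275,172+q[1]*.275,z)[:2]-p)*1e3).round(1))
b=grab_frame("top")[:,:,::-1]
h=cv2.cvtColor(np.ascontiguousarray(b),cv2.COLOR_BGR2HSV);m=cv2.inRange(h,(22,120,120),(33,255,255));m[:205]=0;m[235:]=0;m[:,:255]=0;m[:,315:]=0
ys,xs=np.nonzero(m);print(len(xs))
vx,vy,x0,y0=cv2.fitLine(np.c_[xs,ys].astype(np.float32),cv2.DIST_HUBER,0,.01,.01).ravel()
A=at_z("top",x0-10*vx,y0-10*vy,.07)[:2];B=at_z("top",x0+10*vx,y0+10*vy,.07)[:2];d=R@(A-B);print("yaw deg",np.degrees(np.arctan2(-d[0],d[1])),"centre",R@((A+B)/2-p)*1e3)
E
```

```text
plate L [ 9. 26.]
plate R [ 12.4 -29.2]
front L [99.4 32.8]
front R [102.7 -26.5]
end stop near edge R [ 98.4 -35.7]
tongue [-1.  10.6]
78
yaw deg 3.667604237360391 centre [14.82799557  0.70415014]
```

>>> {"name": "send_rows", "arguments": {"moves": [{"x": 5,"y": 40,"z": 0,"rx": 0,"ry": 0,"rz": 0,"grip": 0.34},{"x": 10,"y": 80,"z": 0,"rx": 0,"ry": 0,"rz": 0,"grip": 0.34},{"x": 15,"y": 120,"z": 0,"rx": 0,"ry": 0,"rz": 0,"grip": 0.34},{"x": 20,"y": 160,"z": 0,"rx": 0,"ry": 0,"rz": 0,"grip": 0.34},{"x": 25,"y": 200,"z": 0,"rx": 0,"ry": 0,"rz": 0,"grip": 0.34}]}}

```text
clock: 15.12
eef_pos: [0.5529, -0.0589, 0.4464]
ee_rot: [-180.0, 0.0, -88.0]
contact_force: [0.3, 0.0, -0.7]
opening: 0.0568
```

>>> {"name": "send_rows", "arguments": {"moves": [{"x": 0,"y": 40,"z": 0,"rx": 0,"ry": 0,"rz": 0,"grip": 0.34},{"x": 0,"y": 80,"z": 0,"rx": 0,"ry": 0,"rz": 0,"grip": 0.34},{"x": 0,"y": 120,"z": 0,"rx": 0,"ry": 0,"rz": 0,"grip": 0.34},{"x": 0,"y": 160,"z": 0,"rx": 0,"ry": 0,"rz": 0,"grip": 0.34},{"x": 0,"y": 200,"z": 0,"rx": 0,"ry": 0,"rz": 0,"grip": 0.34}]}}

```text
clock: 15.53
eef_pos: [0.5522, 0.1409, 0.4465]
ee_rot: [-180.0, 0.0, -88.0]
contact_force: [0.9, -0.3, -0.2]
opening: 0.057
```

>>> {"name": "send_rows", "arguments": {"moves": [{"x": 0,"y": 25,"z": -30,"rx": 0,"ry": 0,"rz": 0,"grip": 0.34},{"x": 0,"y": 43,"z": -65,"rx": 0,"ry": 0,"rz": 0,"grip": 0.34},{"x": 0,"y": 43,"z": -105,"rx": 0,"ry": 0,"rz": 0,"grip": 0.34},{"x": 0,"y": 43,"z": -145,"rx": 0,"ry": 0,"rz": 0,"grip": 0.34},{"x": 0,"y": 43,"z": -185,"rx": 0,"ry": 0,"rz": 0,"grip": 0.34}]}}

```text
clock: 15.95
eef_pos: [0.5526, 0.1824, 0.2599]
ee_rot: [-180.0, 0.0, -88.0]
contact_force: [1.6, 0.5, -0.9]
opening: 0.0573
```

>>> {"name": "send_rows", "arguments": {"moves": [{"x": 0,"y": 0,"z": -40,"rx": 0,"ry": 0,"rz": 0,"grip": 0.34},{"x": 0,"y": 0,"z": -80,"rx": 0,"ry": 0,"rz": 0,"grip": 0.34},{"x": 0,"y": 0,"z": -120,"rx": 0,"ry": 0,"rz": 0,"grip": 0.34},{"x": 0,"y": 0,"z": -150,"rx": 0,"ry": 0,"rz": 0,"grip": 0.34},{"x": 0,"y": 0,"z": -160,"rx": 0,"ry": 0,"rz": 0,"grip": 0.34}]}}

```text
clock: 16.37
eef_pos: [0.551, 0.1809, 0.0971]
ee_rot: [179.7, -0.1, -88.0]
contact_force: [-0.4, -1.6, -1.1]
opening: 0.0574
```

>>> {"name": "send_rows", "arguments": {"moves": [{"x": 0,"y": -2,"z": -20,"rx": 0,"ry": 0,"rz": 0,"grip": 0.34},{"x": 0,"y": -2,"z": -40,"rx": 0,"ry": 0,"rz": 0,"grip": 0.34},{"x": 0,"y": -2,"z": -60,"rx": 0,"ry": 0,"rz": 0,"grip": 0.34},{"x": 0,"y": -2,"z": -77,"rx": 0,"ry": 0,"rz": 0,"grip": 0.34},{"x": 0,"y": -2,"z": -78,"rx": 0,"ry": 0,"rz": 0,"grip": 0.34}]}}

```text
clock: 16.78
eef_pos: [0.553, 0.1794, 0.0215]
ee_rot: [179.9, -0.0, -88.1]
contact_force: [0.6, -0.4, 0.2]
opening: 0.057
```

>>> {"name": "send_rows", "arguments": {"moves": [{"x": 2,"y": 0,"z": 0,"rx": 0,"ry": 0,"rz": 0,"grip": 0.34},{"x": 4,"y": 0,"z": 0,"rx": 0,"ry": 0,"rz": 0,"grip": 0.34},{"x": 6,"y": 0,"z": 0,"rx": 0,"ry": 0,"rz": 0,"grip": 0.34},{"x": 8,"y": 0,"z": 0,"rx": 0,"ry": 0,"rz": 0,"grip": 0.34},{"x": 10,"y": 0,"z": 0,"rx": 0,"ry": 0,"rz": 0,"grip": 0.34}]}}

```text
clock: 17.2
eef_pos: [0.5639, 0.1789, 0.0234]
ee_rot: [-180.0, 0.0, -88.1]
contact_force: [-7.6, 0.4, 5.2]
opening: 0.0574
```

>>> {"name": "send_rows", "arguments": {"moves": [{"x": 1,"y": 0,"z": 0,"rx": 0,"ry": 0,"rz": 0,"grip": 0.34},{"x": 2,"y": 0,"z": 0,"rx": 0,"ry": 0,"rz": 0,"grip": 0.34},{"x": 3,"y": 0,"z": 0,"rx": 0,"ry": 0,"rz": 0,"grip": 0.34},{"x": 3,"y": 0,"z": 0,"rx": 0,"ry": 0,"rz": 0,"grip": 0.34},{"x": 3,"y": 0,"z": 0,"rx": 0,"ry": 0,"rz": 0,"grip": 0.34}]}}

```text
clock: 17.62
eef_pos: [0.564, 0.1785, 0.0226]
ee_rot: [179.7, -0.1, -88.1]
contact_force: [-9.4, 1.6, 7.2]
opening: 0.0578
```

>>> {"name": "send_rows", "arguments": {"moves": [{"x": 1,"y": 0,"z": 0,"rx": 0,"ry": 0,"rz": 0,"grip": 0.34},{"x": 2,"y": 0,"z": 0,"rx": 0,"ry": 0,"rz": 0,"grip": 0.34},{"x": 3,"y": 0,"z": 0,"rx": 0,"ry": 0,"rz": 0,"grip": 0.34},{"x": 4,"y": 0,"z": 0,"rx": 0,"ry": 0,"rz": 0,"grip": 0.34},{"x": 4,"y": 0,"z": 0,"rx": 0,"ry": 0,"rz": 0,"grip": 0.34}]}}

```text
clock: 18.03
eef_pos: [0.5643, 0.1786, 0.0224]
ee_rot: [179.4, -0.2, -88.1]
contact_force: [-21.1, 2.2, 13.4]
opening: 0.0573
```

>>> {"name": "send_rows", "arguments": {"moves": [{"x": -4,"y": 0,"z": 0,"rx": 0,"ry": 0,"rz": 0,"grip": 0.34},{"x": -8,"y": 0,"z": 0,"rx": 0,"ry": 0,"rz": 0,"grip": 0.34},{"x": -12,"y": 0,"z": 0,"rx": 0,"ry": 0,"rz": 0,"grip": 0.34},{"x": -16,"y": 1,"z": 0,"rx": 0,"ry": 0,"rz": 0,"grip": 0.34},{"x": -18,"y": 2,"z": 10,"rx": 0,"ry": 0,"rz": 0,"grip": 0.34}]}}

```text
clock: 18.45
eef_pos: [0.5519, 0.1805, 0.0315]
ee_rot: [179.9, -0.0, -88.1]
contact_force: [-0.3, 0.9, 0.0]
opening: 0.0571
```

>>> {"name": "send_rows", "arguments": {"moves": [{"x": 0,"y": 0,"z": 30,"rx": 0,"ry": 0,"rz": 0,"grip": 0.34},{"x": 0,"y": 0,"z": 70,"rx": 0,"ry": 0,"rz": 0,"grip": 0.34},{"x": 0,"y": 0,"z": 110,"rx": 0,"ry": 0,"rz": 0,"grip": 0.34},{"x": 0,"y": 0,"z": 150,"rx": 0,"ry": 0,"rz": 0,"grip": 0.34},{"x": 0,"y": 0,"z": 190,"rx": 0,"ry": 0,"rz": 0,"grip": 0.34}]}}

```text
clock: 18.87
eef_pos: [0.5526, 0.1809, 0.2253]
ee_rot: [-180.0, 0.0, -88.1]
contact_force: [1.7, -0.5, -0.1]
opening: 0.0573
```

>>> {"name": "send_rows", "arguments": {"moves": [{"x": 0,"y": 0,"z": 40,"rx": 0,"ry": 0,"rz": 0,"grip": 0.34},{"x": 0,"y": 0,"z": 80,"rx": 0,"ry": 0,"rz": 0,"grip": 0.34},{"x": 0,"y": 0,"z": 120,"rx": 0,"ry": 0,"rz": 0,"grip": 0.34},{"x": 0,"y": 0,"z": 160,"rx": 0,"ry": 0,"rz": 0,"grip": 0.34},{"x": 0,"y": -25,"z": 190,"rx": 0,"ry": 0,"rz": 0,"grip": 0.34}]}}

```text
clock: 19.28
eef_pos: [0.552, 0.1608, 0.4172]
ee_rot: [-179.8, 0.2, -87.7]
contact_force: [0.7, 0.4, -0.3]
opening: 0.0573
```

>>> {"name": "send_rows", "arguments": {"moves": [{"x": 0,"y": -40,"z": 0,"rx": 0,"ry": 0,"rz": 0,"grip": 0.34},{"x": 0,"y": -80,"z": 0,"rx": 0,"ry": 0,"rz": 0,"grip": 0.34},{"x": 0,"y": -120,"z": 0,"rx": 0,"ry": 0,"rz": 0,"grip": 0.34},{"x": 0,"y": -160,"z": 0,"rx": 0,"ry": 0,"rz": 0,"grip": 0.34},{"x": 0,"y": -200,"z": 0,"rx": 0,"ry": 0,"rz": 0,"grip": 0.34}]}}

```text
clock: 19.7
eef_pos: [0.5523, -0.0458, 0.4136]
ee_rot: [-179.9, -0.0, -88.1]
contact_force: [1.5, 0.4, 0.0]
opening: 0.0574
```

>>> {"name": "send_rows", "arguments": {"moves": [{"x": -5,"y": -40,"z": 0,"rx": 0,"ry": 0,"rz": 0,"grip": 0.34},{"x": -10,"y": -80,"z": 0,"rx": 0,"ry": 0,"rz": 0,"grip": 0.34},{"x": -15,"y": -120,"z": 0,"rx": 0,"ry": 0,"rz": 0,"grip": 0.34},{"x": -20,"y": -160,"z": 0,"rx": 0,"ry": 0,"rz": 0,"grip": 0.34},{"x": -25,"y": -200,"z": 0,"rx": 0,"ry": 0,"rz": 0,"grip": 0.34}]}}

```text
clock: 20.12
eef_pos: [0.5271, -0.2457, 0.4135]
ee_rot: [-179.9, -0.0, -88.1]
contact_force: [1.2, 0.5, -0.8]
opening: 0.0571
```

```bash
python3 look.py pics/p9.png; python3 - <<'E'
from h import *
p=np.array([.563,.1233]);a=np.radians(1.93);R=np.array([[np.cos(a),np.sin(a)],[-np.sin(a),np.cos(a)]])
b=grab_frame("top")[:,:,::-1]
h=cv2.cvtColor(np.ascontiguousarray(b),cv2.COLOR_BGR2HSV)
def blob(lo,hi,n,z):
    m=cv2.inRange(h,lo,hi);m[:175]=0;m[240:]=0;m[:,:262]=0;m[:,315:]=0
    c=cv2.connectedComponentsWithStats(m)
    for s,q in zip(c[2][1:],c[3][1:]):
        if s[4]>5:print(n,s[4],(R@(at_z("top",*q,z)[:2]-p)*1e3).round(1))
    return m
blob((105,120,60),(130,255,255),"relay",.064);blob((5,150,100),(18,255,255),"tongue",.041)
m=blob((22,120,120),(33,255,255),"plate",.07)
ys,xs=np.nonzero(m)
vx,vy,x0,y0=cv2.fitLine(np.c_[xs,ys].astype(np.float32),cv2.DIST_HUBER,0,.01,.01).ravel()
A=at_z("top",x0-10*vx,y0-10*vy,.07)[:2];B=at_z("top",x0+10*vx,y0+10*vy,.07)[:2];d=R@(A-B);print("yaw deg",np.degrees(np.arctan2(-d[0],d[1])),"centre",R@((A+B)/2-p)*1e3)
E
```

```text
[ 0.5255482  -0.25177209  0.41260414] [-0.41645523  0.73595443 -0.25870172] [-0.02687792  0.02623068 -0.01044639] 0.05745392290376384
relay 110 [77. -9.]
relay 112 [76.1 16.9]
relay 105 [36.1 15. ]
tongue 35 [-0.6 11.5]
plate 81 [15.3  0. ]
yaw deg 2.12802754023963 centre [15.32453094 -2.53846237]
```

```bash
python3 - <<'E'
from h import *
p=np.array([.563,.1233]);a=np.radians(1.93);R=np.array([[np.cos(a),np.sin(a)],[-np.sin(a),np.cos(a)]])
def run(b,y0r,y1r):
    h=cv2.cvtColor(np.ascontiguousarray(b),cv2.COLOR_BGR2HSV)
    m=cv2.inRange(h,(105,120,60),(130,255,255));c=cv2.connectedComponentsWithStats(m)
    for s,q in zip(c[2][1:],c[3][1:]):
        if 60<s[4]<200 and 262<q[0]<315 and y0r<q[1]<y1r:print("relay",(R@(at_z("top",*q,.064)[:2]-p)*1e3).round(1))
    # weighted yellow centroid per column -> line
    w=np.clip(np.minimum(b[:,:,2],b[:,:,1]).astype(float)-b[:,:,0].astype(float)-40,0,None)
    w[:y0r]=0;w[y1r:]=0
    P=[]
    for u in range(262,315):
        k=w[:,u]
        if k.sum()>120:P.append((R@(at_z("top",u,(k*np.arange(480)).sum()/k.sum(),.07)[:2]-p)*1e3))
    P=np.array(P);P=P[2:-2];f=np.polyfit(P[:,1],P[:,0],1);print("plate x at y=0",f[1],"yaw",-np.degrees(np.arctan(f[0])),"y range",P[:,1].min(),P[:,1].max())
print("initial");run(cv2.imread("pics/top0.png"),240,300)
print("now");b=grab_frame("top")[:,:,::-1].copy();cv2.imwrite("pics/top9.png",b);run(b,176,235)
# front gap: brightness of strip along the end stop, several y
for y in(-30,-24,-12,0,12,24,30):
  print(y,[int(cv2.getRectSubPix(b,(1,1),tuple(map(float,proj("top",np.r_[p+R.T@np.array([x,y])/1e3,.054])))).mean()) for x in range(92,114,2)])
E
```

```text
initial
relay [-49.8  11.6]
relay [-50.  -14.2]
relay [-90.1  11.9]
plate x at y=0 -111.44637601578714 yaw -0.4422352186066211 y range -22.402462821070724 21.54401361263137
now
relay [77. -9.]
relay [76.1 16.9]
relay [36.1 15. ]
plate x at y=0 14.057580640633526 yaw 6.14912866341699 y range -21.59864874612598 23.002725606532252
-30 [212, 211, 210, 201, 165, 114, 90, 100, 151, 163, 106]
-24 [34, 37, 38, 38, 36, 38, 66, 97, 155, 167, 108]
-12 [91, 67, 39, 28, 32, 26, 32, 99, 156, 170, 134]
0 [43, 40, 36, 34, 32, 28, 36, 85, 156, 161, 104]
12 [62, 42, 28, 30, 32, 25, 23, 91, 159, 170, 111]
24 [67, 42, 30, 30, 29, 36, 53, 111, 161, 163, 118]
30 [34, 34, 33, 33, 36, 64, 89, 119, 160, 156, 102]
```

```bash
python3 - <<'E'
from h import *
p=np.array([.563,.1233]);a=np.radians(1.93);R=np.array([[np.cos(a),np.sin(a)],[-np.sin(a),np.cos(a)]])
def run(b,r0,r1):
    w=np.clip(np.minimum(b[:,:,2],b[:,:,1]).astype(float)-b[:,:,0].astype(float)-40,0,None);w[:r0]=0;w[r1:]=0
    P=[]
    for u in range(262,315):
        k=w[:,u]
        if k.sum()>120:P.append(np.r_[u,(k*np.arange(480)).sum()/k.sum(),(R@(at_z("top",u,(k*np.arange(480)).sum()/k.sum(),.07)[:2]-p)*1e3)])
    P=np.array(P);Q=P[2:-2];f=np.polyfit(Q[:,3],Q[:,2],1);print("plate mid x at y=0",f[1],"yaw",-np.degrees(np.arctan(f[0])),"y ends",P[0,3],P[-1,3]);print(P[::3,1].round(1))
run(cv2.imread("pics/top0.png"),270,300)
b=cv2.imread("pics/top9.png");run(b,215,230)
# rack's dark block side edges & rear
g=b.max(2)
for v in range(186,226,5):print(v,[int(x) for x in g[v,262:302]])
E
```

```text
plate mid x at y=0 -111.44637601578714 yaw -0.4422352186066211 y ends 25.521591626208366 -26.380027451795122
[287.4 287.4 287.1 286.8 286.8 286.7 286.6 286.4 286. ]
plate mid x at y=0 15.243862048191875 yaw 3.0140366078910925 y ends 27.017824130111578 -25.62462747862116
[225.1 225.  224.9 224.6 224.  223.8 223.6 223.  222.8]
186 [99, 143, 160, 100, 37, 30, 34, 34, 34, 31, 31, 30, 29, 30, 29, 32, 35, 36, 36, 36, 35, 37, 32, 30, 41, 49, 52, 46, 35, 37, 37, 36, 33, 53, 113, 211, 235, 232, 193, 160]
191 [148, 146, 164, 108, 31, 34, 35, 35, 27, 148, 188, 180, 178, 176, 181, 127, 35, 29, 35, 35, 36, 28, 145, 188, 181, 177, 179, 183, 124, 29, 33, 35, 34, 29, 94, 209, 235, 232, 192, 158]
196 [71, 128, 164, 119, 52, 39, 34, 33, 34, 55, 153, 187, 183, 183, 185, 168, 98, 33, 33, 33, 35, 32, 88, 166, 188, 187, 188, 190, 157, 75, 30, 35, 35, 31, 48, 113, 210, 236, 196, 159]
201 [59, 89, 153, 138, 80, 46, 34, 35, 35, 28, 141, 192, 196, 195, 188, 191, 133, 34, 30, 35, 36, 36, 29, 110, 147, 147, 127, 113, 101, 65, 31, 32, 34, 35, 31, 74, 204, 238, 208, 164]
206 [77, 76, 139, 160, 117, 79, 52, 33, 33, 36, 36, 36, 35, 33, 32, 29, 30, 36, 38, 37, 37, 37, 36, 34, 36, 35, 36, 35, 35, 35, 32, 34, 34, 34, 32, 35, 111, 211, 237, 194]
211 [56, 45, 125, 160, 104, 95, 82, 33, 35, 36, 31, 136, 182, 182, 177, 176, 178, 134, 54, 32, 37, 37, 37, 32, 28, 32, 35, 36, 36, 38, 37, 35, 35, 37, 36, 32, 68, 201, 238, 202]
216 [111, 56, 122, 161, 116, 99, 109, 66, 34, 37, 39, 37, 150, 189, 185, 183, 185, 182, 117, 32, 37, 37, 39, 39, 32, 30, 31, 32, 31, 31, 34, 32, 34, 37, 37, 34, 32, 109, 212, 216]
221 [120, 65, 97, 156, 140, 96, 114, 83, 33, 38, 35, 28, 99, 169, 189, 182, 170, 164, 127, 56, 24, 28, 30, 30, 28, 33, 40, 60, 78, 109, 137, 144, 148, 163, 166, 103, 27, 52, 115, 209]
```

The rack is still about 3° yawed: its +y front corner is wedged on the wall, and the middle is about 2 mm short. I'll nudge the plate's -y end towards +y until the rack lies flush on the wall, then push it home again.

>>> {"name": "send_rows", "arguments": {"moves": [{"x": 10,"y": 40,"z": 0,"rx": 0,"ry": 0,"rz": 0,"grip": 0.5},{"x": 20,"y": 78,"z": 0,"rx": 0,"ry": 0,"rz": 0,"grip": 0.5},{"x": 30,"y": 117,"z": 0,"rx": 0,"ry": 0,"rz": 0,"grip": 0.5},{"x": 40,"y": 156,"z": 0,"rx": 0,"ry": 0,"rz": 0,"grip": 0.5},{"x": 50,"y": 195,"z": 0,"rx": 0,"ry": 0,"rz": 0,"grip": 0.5}]}}

```text
clock: 20.73
eef_pos: [0.5777, -0.045, 0.4133]
ee_rot: [-179.9, 0.0, -88.0]
contact_force: [0.8, -0.4, -0.8]
opening: 0.0638
```

>>> {"name": "send_rows", "arguments": {"moves": [{"x": 2,"y": 41,"z": 0,"rx": 0,"ry": 0,"rz": 0,"grip": 0.5},{"x": 4,"y": 82,"z": 0,"rx": 0,"ry": 0,"rz": 0,"grip": 0.5},{"x": 6,"y": 123,"z": 0,"rx": 0,"ry": 0,"rz": 0,"grip": 0.5},{"x": 6,"y": 163,"z": -10,"rx": 0,"ry": 0,"rz": 0,"grip": 0.5},{"x": 6,"y": 173,"z": -45,"rx": 0,"ry": 0,"rz": 0,"grip": 0.5}]}}

```text
clock: 21.15
eef_pos: [0.584, 0.1353, 0.3724]
ee_rot: [-179.5, 0.4, -87.5]
contact_force: [-0.1, 0.6, -0.4]
opening: 0.064
```

>>> {"name": "send_rows", "arguments": {"moves": [{"x": 0,"y": 0,"z": -40,"rx": 0,"ry": 0,"rz": 0,"grip": 0.5},{"x": 0,"y": 0,"z": -80,"rx": 0,"ry": 0,"rz": 0,"grip": 0.5},{"x": 0,"y": 0,"z": -120,"rx": 0,"ry": 0,"rz": 0,"grip": 0.5},{"x": 0,"y": 0,"z": -160,"rx": 0,"ry": 0,"rz": 0,"grip": 0.5},{"x": 0,"y": 0,"z": -200,"rx": 0,"ry": 0,"rz": 0,"grip": 0.5}]}}

```text
clock: 21.57
eef_pos: [0.5831, 0.1262, 0.1667]
ee_rot: [-179.9, 0.1, -87.9]
contact_force: [1.3, -0.2, -0.4]
opening: 0.0641
```

>>> {"name": "send_rows", "arguments": {"moves": [{"x": -1,"y": -3,"z": -40,"rx": 0,"ry": 0,"rz": 0,"grip": 0.5},{"x": -1,"y": -3,"z": -80,"rx": 0,"ry": 0,"rz": 0,"grip": 0.5},{"x": -1,"y": -3,"z": -110,"rx": 0,"ry": 0,"rz": 0,"grip": 0.5},{"x": -1,"y": -3,"z": -121,"rx": 0,"ry": 0,"rz": 0,"grip": 0.5},{"x": -1,"y": -3,"z": -121,"rx": 0,"ry": 0,"rz": 0,"grip": 0.5}]}}

```text
clock: 21.98
eef_pos: [0.5812, 0.1223, 0.0446]
ee_rot: [179.8, -0.0, -88.0]
contact_force: [0.1, 0.4, 0.7]
opening: 0.0643
```

>>> {"name": "send_rows", "arguments": {"moves": [{"x": 0,"y": 0,"z": -3,"rx": 0,"ry": 0,"rz": 0,"grip": 0.5},{"x": 0,"y": 0,"z": -6,"rx": 0,"ry": 0,"rz": 0,"grip": 0.5},{"x": 0,"y": 0,"z": -9,"rx": 0,"ry": 0,"rz": 0,"grip": 0.5},{"x": 0,"y": 0,"z": -12,"rx": 0,"ry": 0,"rz": 0,"grip": 0.5},{"x": 0,"y": 0,"z": -15,"rx": 0,"ry": 0,"rz": 0,"grip": 0.5}]}}

```text
clock: 22.4
eef_pos: [0.5837, 0.1208, 0.0322]
ee_rot: [-179.9, 0.0, -88.1]
contact_force: [0.3, 0.5, -0.8]
opening: 0.0641
```

>>> {"name": "send_rows", "arguments": {"moves": [{"x": 0,"y": 0,"z": -1,"rx": 0,"ry": 0,"rz": 0,"grip": 0.5},{"x": 0,"y": 0,"z": -2,"rx": 0,"ry": 0,"rz": 0,"grip": 0.5},{"x": 0,"y": 0,"z": -3,"rx": 0,"ry": 0,"rz": 0,"grip": 0.5},{"x": 0,"y": 0,"z": -4,"rx": 0,"ry": 0,"rz": 0,"grip": 0.5},{"x": 0,"y": 0,"z": -5,"rx": 0,"ry": 0,"rz": 0,"grip": 0.5}]}}

```text
clock: 22.82
eef_pos: [0.583, 0.1208, 0.0263]
ee_rot: [180.0, 0.0, -88.1]
contact_force: [0.1, 0.6, 0.2]
opening: 0.0638
```

>>> {"name": "send_rows", "arguments": {"moves": [{"x": 0,"y": 1.5,"z": 0,"rx": 0,"ry": 0,"rz": 0,"grip": 0.5},{"x": 0,"y": 1.5,"z": -1,"rx": 0,"ry": 0,"rz": 0,"grip": 0.5},{"x": 0,"y": 1.5,"z": -2,"rx": 0,"ry": 0,"rz": 0,"grip": 0.5},{"x": 0,"y": 1.5,"z": -3,"rx": 0,"ry": 0,"rz": 0,"grip": 0.5},{"x": 0,"y": 1.5,"z": -4,"rx": 0,"ry": 0,"rz": 0,"grip": 0.5}]}}

```text
clock: 23.23
eef_pos: [0.583, 0.1223, 0.0222]
ee_rot: [180.0, -0.0, -88.1]
contact_force: [0.3, 0.2, 0.3]
opening: 0.0641
```

>>> {"name": "send_rows", "arguments": {"moves": [{"x": 0,"y": 0,"z": -0.5,"rx": 0,"ry": 0,"rz": 0,"grip": 0.5},{"x": 0,"y": 0,"z": -1,"rx": 0,"ry": 0,"rz": 0,"grip": 0.5},{"x": 0,"y": 0,"z": -2,"rx": 0,"ry": 0,"rz": 0,"grip": 0.5},{"x": 0,"y": 0,"z": -3,"rx": 0,"ry": 0,"rz": 0,"grip": 0.5},{"x": 0,"y": 0,"z": -3,"rx": 0,"ry": 0,"rz": 0,"grip": 0.5}]}}

```text
clock: 23.65
eef_pos: [0.5829, 0.1223, 0.0192]
ee_rot: [180.0, -0.0, -88.1]
contact_force: [0.0, -1.0, 0.0]
opening: 0.0643
```

>>> {"name": "send_rows", "arguments": {"moves": [{"x": 0,"y": 2,"z": 0,"rx": 0,"ry": 0,"rz": 0,"grip": 0.5},{"x": 0,"y": 4,"z": 0,"rx": 0,"ry": 0,"rz": 0,"grip": 0.5},{"x": 0,"y": 6,"z": 0,"rx": 0,"ry": 0,"rz": 0,"grip": 0.5},{"x": 0,"y": 7,"z": 0,"rx": 0,"ry": 0,"rz": 0,"grip": 0.5},{"x": 0,"y": 8,"z": 0,"rx": 0,"ry": 0,"rz": 0,"grip": 0.5}]}}

```text
clock: 24.07
eef_pos: [0.5828, 0.1303, 0.0194]
ee_rot: [180.0, -0.0, -88.1]
contact_force: [-1.0, -2.0, 1.1]
opening: 0.064
```

>>> {"name": "send_rows", "arguments": {"moves": [{"x": 0,"y": 1,"z": 0,"rx": 0,"ry": 0,"rz": 0,"grip": 0.5},{"x": 0,"y": 2,"z": 0,"rx": 0,"ry": 0,"rz": 0,"grip": 0.5},{"x": 0,"y": 3,"z": 0,"rx": 0,"ry": 0,"rz": 0,"grip": 0.5},{"x": 0,"y": 3,"z": 0,"rx": 0,"ry": 0,"rz": 0,"grip": 0.5},{"x": 0,"y": 3,"z": 0,"rx": 0,"ry": 0,"rz": 0,"grip": 0.5}]}}

```text
clock: 24.48
eef_pos: [0.5829, 0.1334, 0.0193]
ee_rot: [180.0, 0.0, -88.1]
contact_force: [-1.6, -1.3, 0.2]
opening: 0.0642
```

>>> {"name": "send_rows", "arguments": {"moves": [{"x": 0,"y": 0.5,"z": 0,"rx": 0,"ry": 0,"rz": 0,"grip": 0.5},{"x": 0,"y": 1,"z": 0,"rx": 0,"ry": 0,"rz": 0,"grip": 0.5},{"x": 0,"y": 1.5,"z": 0,"rx": 0,"ry": 0,"rz": 0,"grip": 0.5},{"x": 0,"y": 2,"z": 0,"rx": 0,"ry": 0,"rz": 0,"grip": 0.5},{"x": 0,"y": 2,"z": 0,"rx": 0,"ry": 0,"rz": 0,"grip": 0.5}]}}

```text
clock: 24.9
eef_pos: [0.5829, 0.1346, 0.0193]
ee_rot: [180.0, -0.1, -88.1]
contact_force: [-0.9, -4.2, 1.0]
opening: 0.0638
```

>>> {"name": "send_rows", "arguments": {"moves": [{"x": 0,"y": -4,"z": 0,"rx": 0,"ry": 0,"rz": 0,"grip": 0.5},{"x": 0,"y": -6,"z": 5,"rx": 0,"ry": 0,"rz": 0,"grip": 0.5},{"x": 0,"y": -6,"z": 35,"rx": 0,"ry": 0,"rz": 0,"grip": 0.5},{"x": 0,"y": -6,"z": 70,"rx": 0,"ry": 0,"rz": 0,"grip": 0.5},{"x": 0,"y": -6,"z": 80,"rx": 0,"ry": 0,"rz": 0,"grip": 0.5}]}}

```text
clock: 25.32
eef_pos: [0.5851, 0.1307, 0.1039]
ee_rot: [-179.7, 0.1, -88.1]
contact_force: [0.9, 0.4, -0.2]
opening: 0.0637
```

>>> {"name": "send_rows", "arguments": {"moves": [{"x": -12,"y": 18,"z": 0,"rx": 0,"ry": 0,"rz": 0,"grip": 0.34},{"x": -24,"y": 36,"z": 0,"rx": 0,"ry": 0,"rz": 0,"grip": 0.34},{"x": -31,"y": 50,"z": 0,"rx": 0,"ry": 0,"rz": 0,"grip": 0.34},{"x": -31,"y": 50,"z": 0,"rx": 0,"ry": 0,"rz": 0,"grip": 0.34},{"x": -31,"y": 50,"z": 0,"rx": 0,"ry": 0,"rz": 0,"grip": 0.34}]}}

```text
clock: 25.73
eef_pos: [0.5521, 0.1806, 0.0999]
ee_rot: [-179.9, 0.1, -88.0]
contact_force: [-0.0, -0.8, 0.5]
opening: 0.0572
```

>>> {"name": "send_rows", "arguments": {"moves": [{"x": -1,"y": -1.5,"z": -20,"rx": 0,"ry": 0,"rz": 0,"grip": 0.34},{"x": -1,"y": -1.5,"z": -40,"rx": 0,"ry": 0,"rz": 0,"grip": 0.34},{"x": -1,"y": -1.5,"z": -60,"rx": 0,"ry": 0,"rz": 0,"grip": 0.34},{"x": -1,"y": -1.5,"z": -78,"rx": 0,"ry": 0,"rz": 0,"grip": 0.34},{"x": -1,"y": -1.5,"z": -79,"rx": 0,"ry": 0,"rz": 0,"grip": 0.34}]}}

```text
clock: 26.15
eef_pos: [0.5502, 0.1762, 0.0176]
ee_rot: [179.8, -0.1, -88.2]
contact_force: [-0.5, -0.9, 0.4]
opening: 0.0571
```

>>> {"name": "send_rows", "arguments": {"moves": [{"x": 2,"y": 0,"z": 0,"rx": 0,"ry": 0,"rz": 0,"grip": 0.34},{"x": 4,"y": 0.1,"z": 0,"rx": 0,"ry": 0,"rz": 0,"grip": 0.34},{"x": 6,"y": 0.2,"z": 0,"rx": 0,"ry": 0,"rz": 0,"grip": 0.34},{"x": 8,"y": 0.3,"z": 0,"rx": 0,"ry": 0,"rz": 0,"grip": 0.34},{"x": 10,"y": 0.3,"z": 0,"rx": 0,"ry": 0,"rz": 0,"grip": 0.34}]}}

```text
clock: 26.57
eef_pos: [0.5619, 0.1782, 0.0213]
ee_rot: [-179.9, 0.0, -88.1]
contact_force: [-0.5, 0.8, -0.9]
opening: 0.0572
```

>>> {"name": "send_rows", "arguments": {"moves": [{"x": 1,"y": 0,"z": 0,"rx": 0,"ry": 0,"rz": 0,"grip": 0.34},{"x": 2,"y": 0.1,"z": 0,"rx": 0,"ry": 0,"rz": 0,"grip": 0.34},{"x": 3,"y": 0.1,"z": 0,"rx": 0,"ry": 0,"rz": 0,"grip": 0.34},{"x": 4,"y": 0.1,"z": 0,"rx": 0,"ry": 0,"rz": 0,"grip": 0.34},{"x": 4,"y": 0.1,"z": 0,"rx": 0,"ry": 0,"rz": 0,"grip": 0.34}]}}

```text
clock: 26.98
eef_pos: [0.5652, 0.1782, 0.0204]
ee_rot: [-180.0, -0.0, -88.1]
contact_force: [0.6, -0.2, -0.1]
opening: 0.0574
```

>>> {"name": "send_rows", "arguments": {"moves": [{"x": 1,"y": 0,"z": 0,"rx": 0,"ry": 0,"rz": 0,"grip": 0.34},{"x": 2,"y": 0.1,"z": 0,"rx": 0,"ry": 0,"rz": 0,"grip": 0.34},{"x": 3,"y": 0.1,"z": 0,"rx": 0,"ry": 0,"rz": 0,"grip": 0.34},{"x": 4,"y": 0.1,"z": 0,"rx": 0,"ry": 0,"rz": 0,"grip": 0.34},{"x": 4,"y": 0.1,"z": 0,"rx": 0,"ry": 0,"rz": 0,"grip": 0.34}]}}

```text
clock: 27.4
eef_pos: [0.5668, 0.1782, 0.0202]
ee_rot: [179.8, -0.1, -88.1]
contact_force: [-8.0, 0.1, 5.9]
opening: 0.0574
```

>>> {"name": "send_rows", "arguments": {"moves": [{"x": 1,"y": 0,"z": 0,"rx": 0,"ry": 0,"rz": 0,"grip": 0.34},{"x": 2,"y": 0.1,"z": 0,"rx": 0,"ry": 0,"rz": 0,"grip": 0.34},{"x": 3,"y": 0.1,"z": 0,"rx": 0,"ry": 0,"rz": 0,"grip": 0.34},{"x": 3,"y": 0.1,"z": 0,"rx": 0,"ry": 0,"rz": 0,"grip": 0.34},{"x": 3,"y": 0.1,"z": 0,"rx": 0,"ry": 0,"rz": 0,"grip": 0.34}]}}

```text
clock: 27.82
eef_pos: [0.5669, 0.1781, 0.02]
ee_rot: [179.5, -0.1, -88.1]
contact_force: [-15.9, 2.1, 11.3]
opening: 0.0571
```

>>> {"name": "send_rows", "arguments": {"moves": [{"x": -4,"y": 0,"z": 0,"rx": 0,"ry": 0,"rz": 0,"grip": 0.34},{"x": -9,"y": 0,"z": 0,"rx": 0,"ry": 0,"rz": 0,"grip": 0.34},{"x": -14,"y": 0,"z": 0,"rx": 0,"ry": 0,"rz": 0,"grip": 0.34},{"x": -19,"y": 1,"z": 0,"rx": 0,"ry": 0,"rz": 0,"grip": 0.34},{"x": -21,"y": 2,"z": 10,"rx": 0,"ry": 0,"rz": 0,"grip": 0.34}]}}

```text
clock: 28.23
eef_pos: [0.5494, 0.1801, 0.0293]
ee_rot: [179.9, -0.1, -88.1]
contact_force: [0.1, -0.6, -0.3]
opening: 0.0576
```

>>> {"name": "send_rows", "arguments": {"moves": [{"x": 0,"y": 0,"z": 30,"rx": 0,"ry": 0,"rz": 0,"grip": 0.34},{"x": 0,"y": 0,"z": 70,"rx": 0,"ry": 0,"rz": 0,"grip": 0.34},{"x": 0,"y": 0,"z": 110,"rx": 0,"ry": 0,"rz": 0,"grip": 0.34},{"x": 0,"y": 0,"z": 150,"rx": 0,"ry": 0,"rz": 0,"grip": 0.34},{"x": 0,"y": 0,"z": 190,"rx": 0,"ry": 0,"rz": 0,"grip": 0.34}]}}

```text
clock: 28.65
eef_pos: [0.5505, 0.1805, 0.2232]
ee_rot: [-180.0, 0.0, -88.1]
contact_force: [0.5, -0.1, -0.7]
opening: 0.0572
```

>>> {"name": "send_rows", "arguments": {"moves": [{"x": 0,"y": 0,"z": 40,"rx": 0,"ry": 0,"rz": 0,"grip": 0.34},{"x": 0,"y": 0,"z": 80,"rx": 0,"ry": 0,"rz": 0,"grip": 0.34},{"x": 0,"y": 0,"z": 120,"rx": 0,"ry": 0,"rz": 0,"grip": 0.34},{"x": 0,"y": 0,"z": 160,"rx": 0,"ry": 0,"rz": 0,"grip": 0.34},{"x": 0,"y": -25,"z": 190,"rx": 0,"ry": 0,"rz": 0,"grip": 0.34}]}}

```text
clock: 29.07
eef_pos: [0.55, 0.1604, 0.4151]
ee_rot: [-179.8, 0.2, -87.7]
contact_force: [0.4, 1.2, -0.3]
opening: 0.0572
```

>>> {"name": "send_rows", "arguments": {"moves": [{"x": 0,"y": -40,"z": 0,"rx": 0,"ry": 0,"rz": 0,"grip": 0.34},{"x": 0,"y": -80,"z": 0,"rx": 0,"ry": 0,"rz": 0,"grip": 0.34},{"x": 0,"y": -120,"z": 0,"rx": 0,"ry": 0,"rz": 0,"grip": 0.34},{"x": 0,"y": -160,"z": 0,"rx": 0,"ry": 0,"rz": 0,"grip": 0.34},{"x": 0,"y": -200,"z": 0,"rx": 0,"ry": 0,"rz": 0,"grip": 0.34}]}}

```text
clock: 29.48
eef_pos: [0.5502, -0.0461, 0.4115]
ee_rot: [-179.9, -0.0, -88.1]
contact_force: [0.8, -0.4, -0.0]
opening: 0.0572
```

>>> {"name": "send_rows", "arguments": {"moves": [{"x": -5,"y": -40,"z": 0,"rx": 0,"ry": 0,"rz": 0,"grip": 0.34},{"x": -10,"y": -80,"z": 0,"rx": 0,"ry": 0,"rz": 0,"grip": 0.34},{"x": -15,"y": -120,"z": 0,"rx": 0,"ry": 0,"rz": 0,"grip": 0.34},{"x": -20,"y": -160,"z": 0,"rx": 0,"ry": 0,"rz": 0,"grip": 0.34},{"x": -25,"y": -200,"z": 0,"rx": 0,"ry": 0,"rz": 0,"grip": 0.34}]}}

```text
clock: 29.9
eef_pos: [0.5251, -0.2461, 0.4115]
ee_rot: [-179.9, -0.0, -88.1]
contact_force: [1.2, 0.4, -0.3]
opening: 0.0573
```

```bash
python3 - <<'E'
from h import *
p=np.array([.563,.1233]);a=np.radians(1.93);R=np.array([[np.cos(a),np.sin(a)],[-np.sin(a),np.cos(a)]])
b=grab_frame("top")[:,:,::-1].copy()
h=cv2.cvtColor(b,cv2.COLOR_BGR2HSV)
def blob(lo,hi,n,z,mn):
    m=cv2.inRange(h,lo,hi);c=cv2.connectedComponentsWithStats(m)
    for s,q in zip(c[2][1:],c[3][1:]):
        if s[4]>mn and 262<q[0]<315 and 176<q[1]<245:print(n,s[4],(R@(at_z("top",*q,z)[:2]-p)*1e3).round(1))
blob((105,120,60),(130,255,255),"relay",.064,60);blob((5,150,100),(18,255,255),"tongue",.041,8)
w=np.clip(np.minimum(b[:,:,2],b[:,:,1]).astype(float)-b[:,:,0].astype(float)-40,0,None);w[:213]=0;w[229:]=0
P=[]
for u in range(262,315):
    k=w[:,u]
    if k.sum()>120:P.append(R@(at_z("top",u,(k*np.arange(480)).sum()/k.sum(),.07)[:2]-p)*1e3)
P=np.array(P);Q=P[2:-2];f=np.polyfit(Q[:,1],Q[:,0],1);print("plate mid x",f[1],"yaw",-np.degrees(np.arctan(f[0])),"y ends",P[0,1],P[-1,1])
s=read_state();print(s["clock"],s["contact_force"])
o=cv2.imread("pics/top0.png");d=cv2.absdiff(o,b).max(2)
for n,(u,v) in dict(bottle=(384,200),spool=(418,215),jar=(199,273)).items():print(n,int(np.median(d[v-8:v+8,u-8:u+8])))
E
```

```text
relay 111 [78.3 18.1]
relay 113 [78.3 -7.8]
relay 106 [37.9 18.3]
tongue 35 [-0.6 11.5]
plate mid x 16.481011722929374 yaw -0.09246567295890767 y ends 30.950691724619798 -21.577806767148008
29.95 [-0.92239955 -6.49794954  0.04753536]
bottle 3
spool 81
jar 1
```

```bash
python3 - <<'E'
from h import *
a=grab_frame("scene")[:,:,::-1];o=cv2.imread("pics/scene0.png");d=cv2.absdiff(o,a.copy()).max(2)
print("spool scene diff",np.median(d[312:338,422:452]),"bottle/jar",np.median(d[240:265,172:190]))
b=grab_frame("top");print(b[190:240:8,400:440:8].mean(2).astype(int)); print(hand_in())
E
```

```text
spool scene diff 76.0 bottle/jar 2.0
[[ 47  46  44  47  71]
 [ 44  49  45  43  72]
 [ 43  46 155 158  71]
 [ 50 156 144 146 240]
 [ 46 101 156 157  75]
 [ 44  44 110  66  68]
 [ 45  43  43  73  73]]
the job is handed in; nothing more can be done
None
```

The rack is home against the end stop and the gate has sprung up behind it. I've handed the job in; the robot's clock read about 30 s of the 48 s allowed.

**What I did:** I pressed the paddle upright with the outer fingertip. With it held, the other fingertip pushed the rack by its yellow plate over the gate until it stopped at the end (about 22 N). I then backed off and released the paddle.

The rack came in turned about 3.5°. With the gate already shut behind it, I did three more things:
- I pushed the rear plate on its +y side, which did not fully straighten it.
- I nudged the plate's end sideways until the rack lay flush on the +y wall.
- I pressed the rack home again (about 16 N).

**Last checks (camera measurements):**
- **Rack position:** the rack has moved about 128 mm of an estimated 129 mm and is square to the chute (yaw about -0.1°). It sits about 5 mm to the +y side, against the wall, rather than in the middle.
- **Gate and relays:** the tongue is visible in its slot again behind the rack. All three relays are in their pockets.
- **Bystanders:** the bottle and jar look unchanged.

**What disagreed:**
- **Spool:** its image brightness changed in both cameras. It is still where it was in the top view, and part of it looks darker. I take this to be the arm's shadow but did not confirm it.
- **Fingertip height:** the fingertips looked about 35 mm higher than the given tool point, so my first attempt to press the paddle passed above it without touching.

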